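Run the tub stirrer at an even speed and park its flywheel

ROBOT

A 7-joint arm with a two-finger parallel gripper is mounted at the origin on the work surface. World frame = base frame: x ahead of the robot, y to its left, z up, the work surface at z = 0. Lengths are in m, angles in rad, forces in N, time in s.
With the tool pointing down it reaches from about 0.425 to 0.875 m from the base axis. Payload 4.7 kg.
Tool frame: the origin (TCP) lies between the finger pads; the fingertips stand 11 mm ahead of it and the grasp point (between the pads) lies 8 mm behind it; z points along the fingers, y is the line along which they close (so a half turn about z gives the same grasp; the last joint's range is limited). The gripper opens to 87 mm and grips with 3 to 60 N. Pads are 19 mm wide; open, the fingers measure 117 mm over their backs; the gripper's body (75 mm by 190 mm) begins 51 mm behind the grasp point.
Start: joints at [1.33, 0.321, -0.07, 1.45, 0.023, 1.371, -0.057], TCP at [0.164, -0.629, 0.234] pointing down, gripper open.
Joint ranges: [-2.86, 2.86], [-0.3, 2.09], [-1.38, 1.24], [0.06, 2.45], [-1.56, 4.7], [0.09, 2.05], [-2.69, 2.69]. Speed limits (rad/s): [2.57, 2.57, 3.14, 3.14, 3.14, 3.14, 3.14].

INTERFACE

Orientations are given as a rotation vector (axis times angle).
In Python, from bench import ctrl gives the robot as it stands. The module is installed in compiled form; this text tells all that it offers.
- The arm moves only by the shell command python3 -m inch 'ROWS' [FORCE]. ROWS is JSON, a list of rows, each an object with "slide": the shift along the tool's x, y, z scaled (see below), a list of three; "angular": the turn, a rotation vector about the tool's x, y, z scaled (see below), a list of three; "claw": the opening, from -1 (shut) to 1 (fully open). In form: [{"slide": [tx, ty, tz], "angular": [rx, ry, rz], "claw": claw}, ...]. A call has 1 to 10 rows; each row is the pose to reach, as a shift and turn from the pose commanded when the call began, along the tool's axes at that moment; what a row does not reach only later rows make up. The controller multiplies each number of a shift by 0.25 m and each number of a turn by 30 degrees. A row lasts 1/10 s, in which the tool goes at most 50 mm and 8.59 degrees, less where a joint would pass 70% of its speed; a pose out of reach is approached as far as the arm can. A call with a number of a shift or a turn outside -1 to 1 is refused whole. A call with a gripper value outside its range is refused whole. The fingers move at their own pace and stop on an object; FORCE is the grip in N (left out, the last holds). Time passes only in rows, so rows that repeat a pose let the fingers close. It gives the time, the measured TCP pose, the force, the opening and the grip force at its end, in the units of the state.
- ctrl.get_state(): the state, without advancing time (a new reading comes with each control period).
- ctrl.get_image(name): name is "scene" or "top" or "wrist"; returns a dict with "color" (420x560x3 uint8, red, green, blue), "depth" (420x560 float32, m along the optical axis (not along the pixel's ray), 0 where there is no reading), "camera_matrix" (3x3 intrinsics, pixels), "extrinsics" (4x4, takes a point from camera to world coordinates); the wrist camera has in their place "tool_from_camera" (4x4, takes a point from camera to tool coordinates, whose origin is the TCP and whose axes are the flange's). Camera axes: x right, y up, looking along -z (the intrinsics and any distortion apply to the point x, -y, -z); pixel columns grow to the right and rows downward; lengths in m; the calibration is good to about 2 mm. A picture is of the moment at which its call begins: read the wrist's pose just before it.
- ctrl.close_job(): hands the job in; it is judged then, once.
Trained networks look in the newest picture that a camera, given by its name, has taken for a name from the list of things; names that differ only in an ending like _2 or _b are one class to them, and where a whole thing is asked for, a point or a joint stands for the part that bears it (a point fixed in the world has none). Each returns a list of dicts, best first, with "confidence" (0 to 1); they miss things now and then, are a little off and sometimes report something else, mostly with a low value. They report only what shows in the picture. A call takes as long as a camera call.
- ctrl.find_in(query, camera): "bbox" ([centre column, centre row, width, height] in pixels, round what is visible of it).
- ctrl.outline_of(query, camera): "mask" (420x560 bool, what is visible of it) and "bbox" ([centre column, centre row, width, height] in pixels, round what is visible of it).
The state is a dict: "time": time; "joint_positions": joint angles; "qd": joint speeds; "joint_torque": joint torques, N m; "position": TCP position; "tool_rot": TCP orientation; "ft_force": force on the tool from outside, world axes, zero at the start; "torque": the same for the moment, N m; "grip_width": opening from 0.0 (shut) to 1.0 (fully open); "grip_force": force on a finger pad.
Only numpy, scipy, OpenCV 4.12 (cv2) and the standard library are available. Lean on these libraries where they do the work, as an engineer would, in place of code of your own. Each camera call takes 0.05 s, during which the arm holds its last target. There are 200 camera calls.

TASK

Stir the blue tub with its hand crank: holding only the black grip, turn the green flywheel counter-clockwise (seen from above) up to 20 turns a minute, keep the flywheel itself between 18 and 22 turns a minute for 5 seconds without a break, then bring it to rest with its red stripe at the yellow pointer and let go. The crank drives the wheel through a soft spring coupling: never twist that more than a quarter turn either way, never let the wheel race past 28 turns a minute, and do not touch the wheel itself. Leave the jugs, the beaker and the screwdriver where they stand.

Things in the scene. Friction and masses are not known exactly. Their poses are not given: they have to be found in the camera images.
- flywheel (a joint): turn of the green flywheel about its upright axis, rad, growing counter-clockwise seen from above, counting on over whole turns without limit; each multiple of 2 pi: red stripe exactly at the pointer. Inertia with the crank about 0.044 kg m2 nominal (up to 50 % off from run to run), drag about 0.006 N m dry friction plus 0.002 N m per rad/s: it coasts for seconds.
- crank (a joint): twist of the spring coupling, rad: how far the crank is ahead (+, counter-clockwise) of the flywheel. A torsion spring of 0.025 N m/rad with little damping (0.0015 N m s/rad) drives the wheel; relaxed at 0, where the crank points directly away from the red stripe (half a turn from it). Crank held still, the wheel swings with a period of about 8.3 s. Hard stops at 2.3 either way.
- hub (a point): point on the common axis of flywheel and crank at the height of the wheel's top face, 152 mm above the table; fixed. The stirrer's tub is blue, 325 mm across, lid top 125 mm above the table, and stands fast.
- knob (a point): middle of the upright black grip at the crank's end, 70 mm from the axis, 66 mm above hub (218 mm above the table); rides on the crank. The grip is 34 mm in diameter, 60 mm tall (188 to 248 mm above the table) and spins freely on its pin, so a gripper can hold it from above and go round without turning. The crank arm under it is 22 mm wide, its top 184 mm above the table.
- stripe (a point): outer end of the red stripe on top of the flywheel, at the rim, 120 mm from the axis; turns with the wheel, a solid steel disc of 240 mm diameter, 17 mm thick, nominally 6.0 kg, its top face 152 mm above the table.
- pointer (a point): tip of the yellow pointer on the lid, 123 mm from the axis, at the height of the flywheel's top face, fixed; its block rises 3 mm higher. The outlet tap with the red handle is below it.
- jug_a: white jug with a brass-coloured cap, 70 x 110 mm, 189 mm tall, origin at the centre of its underside; bystander.
- jug_b: the same, another jug; bystander.
- beaker: blue open measuring beaker, 100 mm across, 130 mm tall, origin at the centre of its underside; bystander.
- screwdriver: screwdriver lying on the table; origin under its middle; bystander.

How it is judged:
On the way, in this order (a step that is already met when the one before it is completed fails the run):
1. the flywheel turns counter-clockwise at 18 to 22 turns a minute (1.88 to 2.31 rad/s) for 5 s without a break (velocity of joint flywheel between 1.86401 and 2.32478 rad/s), for 5 s.
2. the flywheel stands still with its red stripe within 19 mm of the pointer tip for half a second (horizontal distance between stripe and pointer below 0.019 m and velocity of joint flywheel between -0.08 and 0.08 rad/s), for 0.5 s.
At the end, for the whole second after the job is handed in: The flywheel is at rest (under 0.06 rad/s) with the outer end of its red stripe within 19 mm of the pointer tip (about 0.15 rad either side), the crank is let go and has come to rest on the coupling (under 0.25 rad/s) (horizontal distance between stripe and pointer below 0.019 m and velocity of joint flywheel between -0.06 and 0.06 rad/s and velocity of joint crank between -0.25 and 0.25 rad/s and contact force between the fingers and flywheel below 0.1 N); the robot touches nothing.
It fails at once if the spring coupling is twisted too far (more than 1.75 rad either way) (value of joint crank above 1.75 rad or value of joint crank below -1.75 rad).
It fails at once if the flywheel races past 28 turns a minute (2.95 rad/s) (velocity of joint flywheel above 2.95 rad/s).
It fails at once if the robot touches the flywheel disc itself (contact force between any of the arm, the fingers and flywheel_c0 above 1 N).
It fails at once if a bystander (jug, beaker or screwdriver) is pushed more than 30 mm (distance of any of jug_a, jug_b, beaker, screwdriver from where it was at the start of the episode above 0.03 m).
It also fails if it takes over 70 s, if anything falls off the work surface, if the arm or the gripper's body presses on something with over 40 N, if the wrist force passes 120 N, or if a joint passes its speed limit or range.

## Working session

There is one attempt and no reset: what is moved stays moved. The work goes in short steps, Python scripts to look and compute and a shell command to move; the robot and the scene stay as the last step left them, time stands still between calls to the robot, and variables do not carry over. Pictures are saved under pics/ and viewed, at most 10 in all, crops included, and the job is handed in when it is done.

```bash
mkdir -p pics && cat > h.py <<'E'
import numpy as np, cv2
from bench import ctrl
def world(im,u,v,z=None):
    K=im["camera_matrix"];E=im["extrinsics"]
    d=np.array([(u-K[0,2])/K[0,0],-(v-K[1,2])/K[1,1],-1.])
    if z is None:
        return E[:3,:3]@(d*im["depth"][int(v),int(u)])+E[:3,3]
    w=E[:3,:3]@d; return E[:3,3]+w*(z-E[2,3])/w[2]
E
python3 - <<'E'
from h import *
s=ctrl.get_state(); print(s)
for c in("top","scene"):
    im=ctrl.get_image(c); cv2.imwrite(f"pics/{c}0.png",im["color"][:,:,::-1])
    print(c,im["camera_matrix"].tolist(),im["extrinsics"].round(3).tolist())
    for q in("flywheel","knob","stripe","pointer","hub","crank","jug_a","beaker","screwdriver"):
        for r in ctrl.find_in(q,c)[:2]:
            u,v=r["bbox"][:2]
            print(q,round(r["confidence"],2),np.round(r["bbox"],1),world(im,u,v).round(3))
E
```

```text
{'time': 0.0, 'joint_positions': array([ 1.33008424,  0.32182052, -0.07010346,  1.45167335,  0.0225892 ,
        1.37078119, -0.05687675]), 'qd': array([-0.00064071, -0.00043968,  0.00098979, -0.00035551, -0.00053434,
        0.00080356,  0.00157132]), 'joint_torque': array([ 1.04120318e-03, -4.91292572e+01, -4.03748788e-01, -3.12524307e+01,
       -6.40340103e-02,  4.37241001e-02,  1.74054326e-04]), 'position': array([ 0.16367604, -0.62850951,  0.23246406]), 'tool_rot': array([-3.11426298e+00, -3.99046656e-01,  5.03953639e-04]), 'ft_force': array([0.66238131, 0.762243  , 0.59018467]), 'torque': array([0.01943251, 0.00578528, 0.00606655]), 'grip_force': 0.0, 'grip_width': 0.9976398616119936}
top [[541.631504212519, 0.0, 277.1567304079032], [0.0, 541.631504212519, 214.54040935177824], [0.0, 0.0, 1.0]] [[-0.045, 0.979, -0.2, 0.268], [-0.999, -0.045, 0.007, 0.007], [-0.002, 0.2, 0.98, 1.579], [0.0, 0.0, 0.0, 1.0]]
flywheel 0.61 [297.4 205.5  87.7  86.4] [ 0.575 -0.058  0.184]
knob 0.95 [308.7 203.5  40.6  25.2] [ 0.58  -0.089  0.179]
stripe 0.71 [294.4 203.4  93.2  89.7] [ 0.581 -0.051 
[... 812 characters left out ...]
 1.485], [0.0, 0.0, 0.0, 1.0]]
flywheel 0.81 [255.1 215.1  75.1  68.7] [ 0.612 -0.044  0.173]
knob 0.72 [245.  199.6  27.8  37.1] [ 0.567 -0.085  0.183]
stripe 0.66 [259.1 212.8  75.4  68.7] [ 0.604 -0.033  0.177]
pointer 0.77 [255.3 230.  108.1 103. ] [ 0.653 -0.037  0.154]
hub 0.67 [255.6 227.1 101.3 107.8] [ 0.645 -0.037  0.158]
crank 0.83 [246.2 199.9  28.3  35.4] [ 0.568 -0.081  0.185]
jug_a 0.92 [420.6 259.9  48.1  39.8] [0.664 0.468 0.137]
jug_a 0.81 [140.5 215.8  48.6  46.5] [ 0.656 -0.407  0.146]
beaker 0.82 [145.7 168.8  31.4  41.3] [ 0.41  -0.493  0.044]
screwdriver 0.59 [147.3 168.7  30.4  42.3] [ 0.407 -0.489  0.041]
screwdriver 0.53 [367.6 210.4  24.1  13.1] [0.443 0.312 0.02 ]
```

```bash
python3 - <<'E'
from h import *
im=ctrl.get_image("top"); 
c=im["color"][:,:,::-1]; cv2.imwrite("pics/topcrop.png",cv2.resize(c[130:280,220:370],(600,600),interpolation=cv2.INTER_CUBIC))
hsv=cv2.cvtColor(np.ascontiguousarray(c),cv2.COLOR_BGR2HSV)
m=cv2.inRange(hsv,(40,80,40),(80,255,255)); v,u=np.nonzero(m)
P=np.array([world(im,a,b,.152) for a,b in zip(u,v)])
(cx,r)=cv2.minEnclosingCircle(P[:,:2].astype(np.float32)); print("green circle",cx,r,len(u))
def cent(name,lo,hi,z,box=(130,280,220,370)):
    m=cv2.inRange(hsv,lo,hi); k=np.zeros_like(m);k[box[0]:box[1],box[2]:box[3]]=1;v,u=np.nonzero(m*k)
    if len(u): 
        P=np.array([world(im,a,b,z)[:2] for a,b in zip(u,v)]); print(name,len(u),u.mean(),v.mean(),P.mean(0),P.min(0),P.max(0),"maxr",np.hypot(*(P-cx).T).max())
cent("red",(0,130,80),(6,255,255),.152)
cent("yellow",(20,120,100),(34,255,255),.155)
cent("black",(0,0,0),(180,255,45),.248)
E
```

```text
green circle (0.5923594236373901, -0.05309488624334335) 0.12136054784059525 4599
red 132 266.09090909090907 189.72727272727272 [0.6298284  0.02294352] [ 0.61084497 -0.01166287] [0.65017778 0.05804086] maxr 0.12259875906265068
yellow 206 250.93203883495147 141.7135922330097 [0.76754179 0.05929875] [ 0.70830008 -0.02727608] [0.80540718 0.14347978] maxr 0.28988091804954247
black 3508 296.6000570125428 211.5008551881414 [ 0.54675128 -0.05242988] [ 0.42314373 -0.19188135] [0.70545589 0.09207729] maxr 0.17079578882249552
```

View pics/topcrop.png

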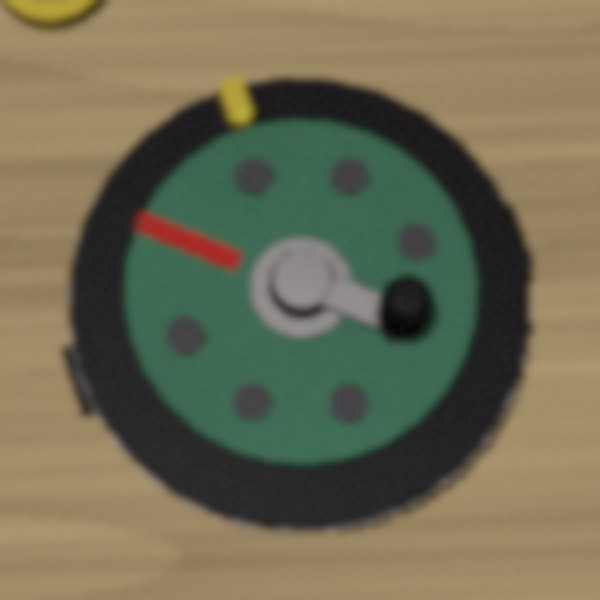

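View pics/scene0.png

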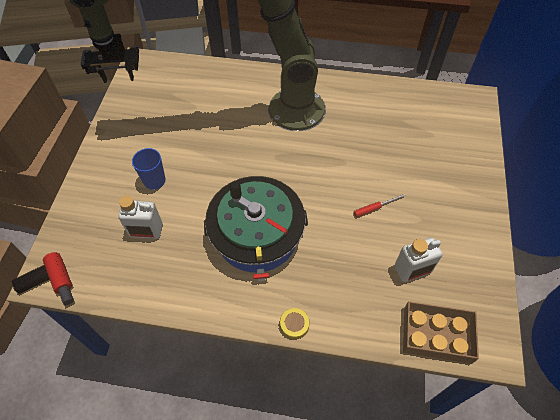

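The top crop (4x, offset 220,130) shows the wheel centred at about (302,290), the stripe tip at (138,220), the pointer tip at (243,122) and the grip top at about (408,305). The scene view shows the jugs, beaker and screwdriver well clear of the wheel.

```bash
python3 - <<'E'
from h import *
from scipy.spatial.transform import Rotation as Ro
im=ctrl.get_image("scene"); imt=ctrl.get_image("top")
H=np.array([.5924,-.0531])
for n,i in(("top",imt),("scene",im)):
    c=np.ascontiguousarray(i["color"][:,:,::-1]); hsv=cv2.cvtColor(c,cv2.COLOR_BGR2HSV)
    v,u=np.nonzero(cv2.inRange(hsv,(40,80,40),(80,255,255)))
    P=np.array([world(i,a,b,.152)[:2] for a,b in zip(u,v)]); P=P[np.hypot(*(P-H).T)<.16]
    print(n,"circle",cv2.minEnclosingCircle(P.astype(np.float32)))
    for nm,lo,hi,z in(("red",(0,130,60),(6,255,255),.152),("yel",(18,120,80),(36,255,255),.155),("blk",(0,0,0),(180,255,40),.248)):
        v,u=np.nonzero(cv2.inRange(hsv,lo,hi)); P=np.array([world(i,a,b,z)[:2] for a,b in zip(u,v)])-H
        r=np.hypot(*P.T); k=(r<.125)if nm!="yel" else (r<.17)
        if nm=="blk": k=(r<.11)&(r>.04)
        if k.any(): m=P[k].mean(0); print(n,nm,k.sum(),m+H,"ang",np.degrees(np.arctan2(m[1],m[0])),"r",r[k].min(),r[k].max())
print("ptr tip",world(imt,280.7,160.5,.155),"knob top",world(imt,322,206.3,.248))
s=ctrl.get_state();R=Ro.from_rotvec(s["tool_rot"]).as_matrix();print(R.round(3).tolist(),s["position"],s["time"])
E
```

```text
top circle ((0.5926408767700195, -0.05345166474580765), 0.12134972214698792)
top red 134 [0.62992707 0.02306494] ang 63.77016498403245 r 0.04673046862346835 0.12273344622898957
top yel 94 [ 0.72531736 -0.01563139] ang 15.742828878115036 r 0.12007237623762082 0.15617853812617546
top blk 598 [ 0.64332053 -0.08520707] ang -32.23277928892648 r 0.05736654223399369 0.10999862076763599
scene circle ((0.5893019437789917, -0.05169376730918884), 0.11940639466047287)
scene red 103 [0.62519813 0.02481802] ang 67.17225044718006 r 0.04540910930110253 0.12411437973499652
scene yel 74 [ 0.72838262 -0.0127916 ] ang 16.511044728566574 r 0.11828170906714297 0.16454345057423686
scene blk 92 [ 0.60969482 -0.06928128] ang -43.0948323217803 r 0.04091031640441534 0.10614691065648175
ptr tip [ 0.70963702 -0.020506    0.155     ] knob top [ 0.55608833 -0.11690043  0.248     ]
[[0.968, 0.252, 0.0], [0.252, -0.968, -0.0], [-0.0, 0.0, -1.0]] [ 0.16383058 -0.62902181  0.23354963] 1.15
```

```bash
python3 -m inch '[{"slide":[0.136,-0.106,-0.1],"angular":[0,0,0],"claw":1},{"slide":[0.273,-0.212,-0.208],"angular":[0,0,0],"claw":1},{"slide":[0.409,-0.318,-0.208],"angular":[0,0,0],"claw":1},{"slide":[0.546,-0.424,-0.208],"angular":[0,0,0],"claw":1},{"slide":[0.682,-0.529,-0.208],"angular":[0,0,0],"claw":1}]'
python3 -m inch '[{"slide":[0.136,-0.106,0],"angular":[0,0,0],"claw":1},{"slide":[0.273,-0.212,0],"angular":[0,0,0],"claw":1},{"slide":[0.409,-0.318,0],"angular":[0,0,0],"claw":1},{"slide":[0.546,-0.424,0],"angular":[0,0,0],"claw":1},{"slide":[0.682,-0.529,0],"angular":[0,0,0],"claw":1}]'
python3 -m inch '[{"slide":[0.136,-0.106,0],"angular":[0,0,0],"claw":1},{"slide":[0.273,-0.212,0],"angular":[0,0,0],"claw":1},{"slide":[0.409,-0.318,0],"angular":[0,0,0],"claw":1},{"slide":[0.546,-0.424,0],"angular":[0,0,0],"claw":1},{"slide":[0.682,-0.529,0],"angular":[0,0,0],"claw":1},{"slide":[0.682,-0.529,0],"angular":[0,0,0],"claw":1},{"slide":[0.682,-0.529,0],"angular":[0,0,0],"claw":1}]'
python3 - <<'E'
from h import *
from scipy.spatial.transform import Rotation as Ro
s=ctrl.get_state();R=Ro.from_rotvec(s["tool_rot"]).as_matrix();print(s["position"],s["tool_rot"],s["time"])
w=ctrl.get_image("wrist");T=np.eye(4);T[:3,:3]=R;T[:3,3]=s["position"];w["extrinsics"]=T@w["tool_from_camera"]
c=np.ascontiguousarray(w["color"][:,:,::-1]);cv2.imwrite("pics/wrist1.png",c);hsv=cv2.cvtColor(c,cv2.COLOR_BGR2HSV)
print(w["extrinsics"].round(3).tolist())
v,u=np.nonzero(cv2.inRange(hsv,(40,80,40),(80,255,255)));P=np.array([world(w,a,b,.152)[:2] for a,b in zip(u,v)])
print(len(u),u.min(),u.max(),v.min(),v.max(),cv2.minEnclosingCircle(P.astype(np.float32)))
for q in("knob","hub"):
    for r in ctrl.find_in(q,"wrist")[:2]:
        print(q,r["confidence"],r["bbox"],world(w,*r["bbox"][:2],z=.248))
for n in("top","scene"):
    cv2.imwrite(f"pics/{n}2.png",np.ascontiguousarray(ctrl.get_image(n)["color"][120:300,180:400,::-1]))
a=cv2.imread("pics/top2.png");b=cv2.imread("pics/scene2.png")
cv2.imwrite("pics/mix2.png",np.vstack([np.hstack([cv2.resize(a,(400,300)),cv2.resize(b,(400,300))]),np.hstack([cv2.resize(c,(400,300)),np.zeros((300,400,3),np.uint8)])]))
E
```

```text
time: 1.65
position: [0.2965, -0.4566, 0.2861]
tool_rot: [3.115, 0.399, 0.001]
ft_force: [0.2, 0.0, 0.2]
grip_width: 1.001
grip_force: 0.0
time: 2.15
position: [0.428, -0.2856, 0.2859]
tool_rot: [3.115, 0.399, 0.001]
ft_force: [-0.6, -1.0, 0.8]
grip_width: 0.999
grip_force: 0.0
time: 2.85
position: [0.5591, -0.115, 0.2854]
tool_rot: [-3.115, -0.404, 0.001]
ft_force: [-0.2, -0.4, -0.6]
grip_width: 0.998
grip_force: 0.0
[ 0.55909313 -0.1149613   0.28537443] [-3.11540082e+00 -4.03710893e-01  6.29364419e-04] 2.85
[[0.256, 0.923, 0.287, 0.637], [-0.967, 0.245, 0.075, -0.095], [-0.001, -0.296, 0.955, 0.435], [0.0, 0.0, 0.0, 1.0]]
51549 57 362 0 279 ((0.5900982618331909, -0.05309285596013069), 0.11862960457801819)
knob 0.78 [241.0, 189.7, 133.4, 145.3] [ 0.58616002 -0.08803324  0.248     ]
hub 0.62 [215.3, 149.3, 375.7, 298.7] [ 0.60373962 -0.07027373  0.248     ]
```

View pics/mix2.png

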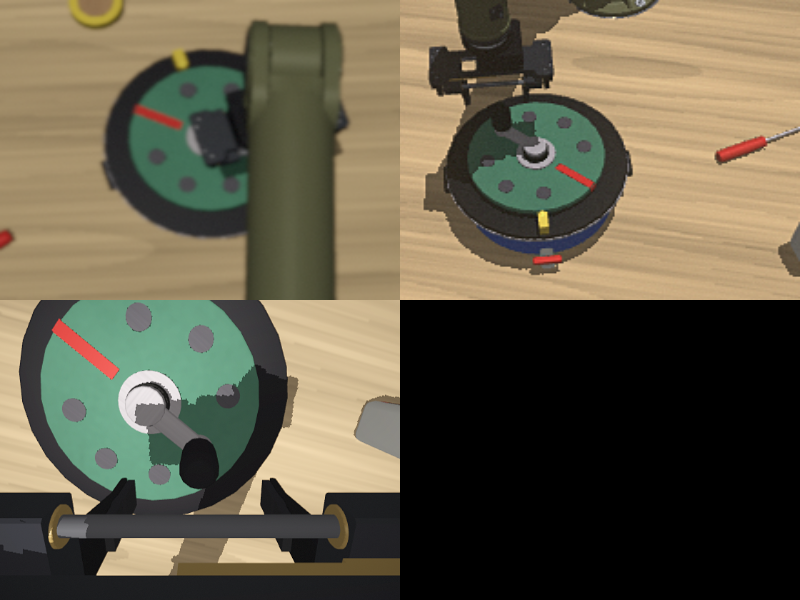

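The mosaic shows the wheel well in both the wrist and scene views: wheel, stripe and crank are all visible there. The grip is between the open fingers, so I'm lowering and closing.

```bash
python3 -m inch '[{"slide":[0.005,0.007,0.1],"angular":[0,0,0],"claw":1},{"slide":[0.005,0.007,0.2],"angular":[0,0,0],"claw":1},{"slide":[0.005,0.007,0.282],"angular":[0,0,0],"claw":1},{"slide":[0.005,0.007,0.282],"angular":[0,0,0],"claw":-1},{"slide":[0.005,0.007,0.282],"angular":[0,0,0],"claw":-1},{"slide":[0.005,0.007,0.282],"angular":[0,0,0],"claw":-1},{"slide":[0.005,0.007,0.282],"angular":[0,0,0],"claw":-1}]' 15
cat >> h.py <<'E'
from scipy.spatial.transform import Rotation as Ro
H=np.array([.5905,-.053]); PTR=np.radians(15.9)
def wrist():
    s=ctrl.get_state(); w=ctrl.get_image("wrist"); T=np.eye(4)
    T[:3,:3]=Ro.from_rotvec(s["tool_rot"]).as_matrix();T[:3,3]=s["position"];w["extrinsics"]=T@w["tool_from_camera"]; return w
def red(im):
    "flywheel angle mod 2pi from the red stripe: PCA line-free, mean direction of red pixels at z=.152"
    hsv=cv2.cvtColor(np.ascontiguousarray(im["color"]),cv2.COLOR_RGB2HSV)
    v,u=np.nonzero(cv2.inRange(hsv,(0,130,40),(6,255,255))|cv2.inRange(hsv,(174,130,40),(180,255,255)))
    if not len(u): return None,0
    P=np.array([world(im,a,b,.152)[:2] for a,b in zip(u,v)])-H; r=np.hypot(*P.T); k=(r<.122)&(r>.04)
    if k.sum()<15: return None,k.sum()
    m=(P[k]/r[k][:,None]).mean(0); return np.arctan2(m[1],m[0])-PTR,k.sum()
E
python3 - <<'E'
from h import *
s=ctrl.get_state();print(s["position"],s["ft_force"],s["torque"],s["grip_width"],s["time"],s["position"][:2]-H,np.hypot(*(s["position"][:2]-H)))
w=wrist();i=ctrl.get_image("scene");print(red(w),red(i),ctrl.get_state()["time"])
cv2.imwrite("pics/mix3.png",np.hstack([cv2.resize(w["color"][:,:,::-1],(400,300)),cv2.resize(np.ascontiguousarray(i["color"][120:300,140:380,::-1]),(400,300))]))
E
```

```text
time: 3.8
position: [0.5612, -0.1178, 0.2166]
tool_rot: [3.115, 0.399, 0.004]
ft_force: [-0.4, -0.6, 0.2]
grip_width: 0.721
grip_force: 0.0
[ 0.56121738 -0.11779704  0.21655086] [-0.35246773 -0.64137521  0.18551323] [ 0.02371853  0.02607801 -0.02492636] 0.720827880249682 3.8 [-0.02928262 -0.06479704] 0.07110645601428145
(np.float64(0.8530247868977283), np.int64(3666)) (np.float64(0.8798596019809477), np.int64(98)) 3.9
```

View pics/mix3.png

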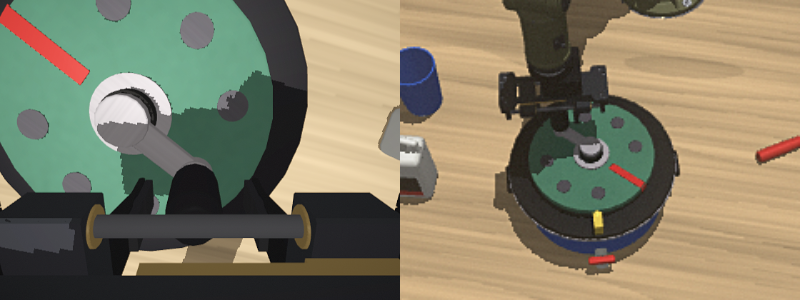

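The wrist view shows the grip centred between the fingers, which are still closing. I'll give them time to finish.

```bash
python3 -m inch '[{"slide":[0,0,0],"angular":[0,0,0],"claw":-1},{"slide":[0,0,0],"angular":[0,0,0],"claw":-1},{"slide":[0,0,0],"angular":[0,0,0],"claw":-1},{"slide":[0,0,0],"angular":[0,0,0],"claw":-1},{"slide":[0,0,0],"angular":[0,0,0],"claw":-1},{"slide":[0,0,0],"angular":[0,0,0],"claw":-1},{"slide":[0,0,0],"angular":[0,0,0],"claw":-1},{"slide":[0,0,0],"angular":[0,0,0],"claw":-1}]' 15
python3 - <<'E'
from h import *
s=ctrl.get_state();d=s["position"][:2]-H;print(s["position"],s["ft_force"],s["grip_width"],s["grip_force"],d,np.hypot(*d),np.arctan2(d[1],d[0]))
w=wrist();print(red(w),ctrl.get_state()["time"])
# grip/crank circle fits from wrist view: wheel edge of green
hsv=cv2.cvtColor(np.ascontiguousarray(w["color"]),cv2.COLOR_RGB2HSV)
E
```

```text
time: 4.7
position: [0.5605, -0.1176, 0.2151]
tool_rot: [3.116, 0.399, 0.0]
ft_force: [-0.1, 0.1, 0.8]
grip_width: 0.385
grip_force: 15.0
[ 0.5605096  -0.11758368  0.21513599] [-0.1477147   0.14179669  0.81652321] 0.38463205724208027 15.000003569293767 [-0.0299904  -0.06458368] 0.07120727142162557 -2.0055317330598674
(np.float64(0.8529829298238392), np.int64(3719)) 4.75
```

```bash
cat > plan.py <<'E'
import json,os,sys
from h import *
from scipy.optimize import least_squares
k,cd,fr,dv=.025,.0015,.006,.002
EX=np.array([.9677,.2522]);EY=np.array([.2522,-.9677]);F="st.json"
def load(): return json.load(open(F))
def save(S): json.dump(S,open(F,"w"))
def sim(S,p,t1):
    I,d,lag=p; dt=.01; n=int(round((t1-S["t0"])/dt)); T=S["t0"]+dt*np.arange(n+1)
    c=np.interp(T-lag,S["T"],S["C"]); th,w=S["th0"],0.; out=np.zeros((n+1,2)); out[0]=th,w
    for i in range(n):
        e=k*(c[i]-th)+cd*((c[i+1]-c[i])/dt-w)-d*dv*w; f=d*fr
        if w==0 and abs(e)<f: a=0.
        else:
            s=np.sign(w) if w else np.sign(e); a=(e-s*f)/I; wn=w+a*dt
            if w and wn*w<0: wn=0.
            w=wn; th+=w*dt
        out[i+1]=th,w
    return T,out
def fit(S,now):
    M=np.array(S["M"])
    def res(p):
        T,o=sim(S,p,now); return np.r_[(np.interp(M[:,0],T,o[:,0])-M[:,1])/.015,(p[0]/.044-1)/.3,(p[1]-1)/.25,(p[2]-.04)/.03]
    r=least_squares(res,[S["I"],S["d"],.04],x_scale=[.04,1,.03],diff_step=1e-3); return r.x,r.fun[:len(M)]*.015
def measure(S):
    "camera -> unwrapped wheel angle, appended"
    t=ctrl.get_state()["time"]; a,n=red(wrist())
    if a is None or n<300:
        t=ctrl.get_state()["time"]; a,n=red(ctrl.get_image("scene")); print("scene used",n)
    S["T"].append(ctrl.get_state()["time"]);S["C"].append(S["C"][-1])
    if a is None: return
    T,o=sim(S,[S["I"],S["d"],.04],max(t,S["t0"]+.02)); g=o[-1,0]; a+=2*np.pi*round((g-a)/2/np.pi); S["M"].append([t,a]); print("meas",t,round(a,3),"pred",round(g,3),"px",n)
def rows(S,crank,n=10):
    "crank: list of crank angles at successive row ends -> prints rows, logs"
    P=np.array(S["P"]);t=S["T"][-1];c0=np.array(S["cen"])
    for b in range(0,len(crank),n):
        out=[];B=P.copy()
        for x in crank[b:b+n]:
            g=x+np.pi+PTR; D=c0+.07*np.array([np.cos(g),np.sin(g)])-B
            q=[round(float(D@EX)/.25,3),round(float(D@EY)/.25,3)]; P=B+.25*(q[0]*EX+q[1]*EY)
            out.append('{"slide":[%g,%g,0],"angular":[0,0,0],"claw":-1}'%tuple(q)); t+=.1; S["T"].append(t);S["C"].append(float(x))
        print("["+",".join(out)+"]")
    S["P"]=P.tolist()
def status(S):
    s=ctrl.get_state();d=s["position"][:2]-np.array(S["cen"]);g=np.arctan2(d[1],d[0])-np.pi-PTR
    print("t",s["time"],"logT",round(S["T"][-1],3),"r",d and 0 if 0 else round(np.hypot(*d),4),"crank meas-cmd",round((g-S["C"][-1]+np.pi)%(2*np.pi)-np.pi,3),"F",s["ft_force"].round(1),"gw",round(s["grip_width"],3),"z",s["position"][2].round(4))
def step(tend,wt,sec):
    "measure, fit, plan wheel speed to wt at time tend"
    S=load();status(S);measure(S);now=S["T"][-1]
    p,r=fit(S,now);S["I"],S["d"]=float(p[0]),float(p[1]);T,o=sim(S,p,now);th,w=o[-1];tw=S["C"][-1]-th
    print("I %.4f d %.2f lag %.3f"%tuple(p),"res",r[-4:].round(3),"th %.3f w %.3f tw %.3f"%(th,w,tw),"peak w %.2f"%o[:,1].max())
    I,d,lag=p;a=(k*(np.interp(now-lag,S["T"],S["C"])-th)-d*(fr+dv*w))/I
    tt=.1*np.arange(0,int(sec*10)+1); D=max(tend-now,1.)
    if w<.02 and a<=0:a=0.
    x=np.clip(tt/D,0,1); ww=w*(2*x**3-3*x**2+1)+a*D*(x**3-2*x**2+x)+wt*(3*x**2-2*x**3)
    f=np.linspace(0,D+sec,2000);xx=np.clip(f/D,0,1);wf=w*(2*xx**3-3*xx**2+1)+a*D*(xx**3-2*xx**2+xx)+wt*(3*xx**2-2*xx**3)
    thf=th+np.r_[0,np.cumsum((wf[1:]+wf[:-1])/2*np.diff(f))]; af=np.gradient(wf,f)
    cf=thf+(I*af+d*(fr+dv*wf))/k; cr=np.interp(tt[1:]+lag,f,cf)
    # soften a jump at the start
    e=S["C"][-1]-np.interp(lag,f,cf); cr=cr+e*np.clip(1-tt[1:]/.6,0,1)
    print("twist ahead max %.2f"%np.max(cf-thf)); rows(S,list(cr)); save(S)
if __name__=="__main__":
    a=sys.argv
    if a[1]=="init":
        save(dict(t0=4.75,th0=.853,T=[4.75],C=[.853],M=[[4.75,.853]],P=[.5605,-.1176],I=.044,d=1.,cen=[.5605-.07*np.cos(.853+np.pi+PTR),-.1176-.07*np.sin(.853+np.pi+PTR)])); S=load();print(S["cen"])
        a=[0,0,14.5,2.08,2]
        step(14.5,2.08,2)
    else: step(float(a[1]),float(a[2]),float(a[3]))
E
python3 plan.py init
```

```text
[0.5903340628983782, -0.054276002250524216]
t 4.75 logT 4.75 r 0.07 crank meas-cmd -0.0 F [-0.6  0.1  2.2] gw 0.387 z 0.2151
meas 4.75 0.853 pred 0.853 px 3719
I 0.0440 d 1.00 lag 0.040 res [ 0. -0.] th 0.853 w 0.000 tw 0.000 peak w 0.00
twist ahead max 0.90
[{"slide":[0.014,0.011,0],"angular":[0,0,0],"claw":-1},{"slide":[0.029,0.021,0],"angular":[0,0,0],"claw":-1},{"slide":[0.045,0.03,0],"angular":[0,0,0],"claw":-1},{"slide":[0.061,0.039,0],"angular":[0,0,0],"claw":-1},{"slide":[0.077,0.046,0],"angular":[0,0,0],"claw":-1},{"slide":[0.094,0.052,0],"angular":[0,0,0],"claw":-1},{"slide":[0.101,0.054,0],"angular":[0,0,0],"claw":-1},{"slide":[0.107,0.056,0],"angular":[0,0,0],"claw":-1},{"slide":[0.114,0.057,0],"angular":[0,0,0],"claw":-1},{"slide":[0.121,0.059,0],"angular":[0,0,0],"claw":-1}]
[{"slide":[0.007,0.001,0],"angular":[0,0,0],"claw":-1},{"slide":[0.015,0.003,0],"angular":[0,0,0],"claw":-1},{"slide":[0.023,0.004,0],"angular":[0,0,0],"claw":-1},{"slide":[0.031,0.005,0],"angular":[0,0,0],"claw":-1},{"slide":[0.04,0.005,0],"angular":[0,0,0],"claw":-1},{"slide":[0.049,0.006,0],"angular":[0,0,0],"claw":-1},{"slide":[0.058,0.006,0],"angular":[0,0,0],"claw":-1},{"slide":[0.068,0.006,0],"angular":[0,0,0],"claw":-1},{"slide":[0.078,0.005,0],"angular":[0,0,0],"claw":-1},{"slide":[0.088,0.004,0],"angular":[0,0,0],"claw":-1}]
```

```bash
python3 -m inch '[{"slide":[0.014,0.011,0],"angular":[0,0,0],"claw":-1},{"slide":[0.029,0.021,0],"angular":[0,0,0],"claw":-1},{"slide":[0.045,0.03,0],"angular":[0,0,0],"claw":-1},{"slide":[0.061,0.039,0],"angular":[0,0,0],"claw":-1},{"slide":[0.077,0.046,0],"angular":[0,0,0],"claw":-1},{"slide":[0.094,0.052,0],"angular":[0,0,0],"claw":-1},{"slide":[0.101,0.054,0],"angular":[0,0,0],"claw":-1},{"slide":[0.107,0.056,0],"angular":[0,0,0],"claw":-1},{"slide":[0.114,0.057,0],"angular":[0,0,0],"claw":-1},{"slide":[0.121,0.059,0],"angular":[0,0,0],"claw":-1}]'
python3 -m inch '[{"slide":[0.007,0.001,0],"angular":[0,0,0],"claw":-1},{"slide":[0.015,0.003,0],"angular":[0,0,0],"claw":-1},{"slide":[0.023,0.004,0],"angular":[0,0,0],"claw":-1},{"slide":[0.031,0.005,0],"angular":[0,0,0],"claw":-1},{"slide":[0.04,0.005,0],"angular":[0,0,0],"claw":-1},{"slide":[0.049,0.006,0],"angular":[0,0,0],"claw":-1},{"slide":[0.058,0.006,0],"angular":[0,0,0],"claw":-1},{"slide":[0.068,0.006,0],"angular":[0,0,0],"claw":-1},{"slide":[0.078,0.005,0],"angular":[0,0,0],"claw":-1},{"slide":[0.088,0.004,0],"angular":[0,0,0],"claw":-1}]'
python3 plan.py 14.5 2.08 2
```

```text
time: 5.8
position: [0.5934, -0.123, 0.2151]
tool_rot: [-3.115, -0.4, 0.0]
ft_force: [-1.7, 4.9, 3.1]
grip_width: 0.387
grip_force: 15.0
time: 6.8
position: [0.6143, -0.1179, 0.2151]
tool_rot: [-3.114, -0.401, 0.003]
ft_force: [-2.8, 7.0, 3.2]
grip_width: 0.388
grip_force: 15.0
t 6.8 logT 6.8 r 0.068 crank meas-cmd -0.002 F [-2.8  7.   3.2] gw 0.388 z 0.2151
meas 6.8 1.13 pred 1.003 px 2283
I 0.0271 d 0.81 lag 0.036 res [ 0.    -0.    -0.003] th 1.147 w 0.390 tw 0.509 peak w 0.39
twist ahead max 0.59
[{"slide":[0.014,-0.001,0],"angular":[0,0,0],"claw":-1},{"slide":[0.028,-0.004,0],"angular":[0,0,0],"claw":-1},{"slide":[0.043,-0.008,0],"angular":[0,0,0],"claw":-1},{"slide":[0.058,-0.012,0],"angular":[0,0,0],"claw":-1},{"slide":[0.074,-0.018,0],"angular":[0,0,0],"claw":-1},{"slide":[0.09,-0.025,0],"angular":[0,0,0],"claw":-1},{"slide":[0.106,-0.033,0],"angular":[0,0,0],"claw":-1},{"slide":[0.121,-0.042,0],"angular":[0,0,0],"claw":-1},{"slide":[0.137,-0.053,0],"angular":[0,0,0],"claw":-1},{"slide":[0.152,-0.065,0],"angular":[0,0,0],"claw":-1}]
[{"slide":[0.015,-0.014,0],"angular":[0,0,0],"claw":-1},{"slide":[0.03,-0.029,0],"angular":[0,0,0],"claw":-1},{"slide":[0.044,-0.047,0],"angular":[0,0,0],"claw":-1},{"slide":[0.056,-0.065,0],"angular":[0,0,0],"claw":-1},{"slide":[0.068,-0.086,0],"angular":[0,0,0],"claw":-1},{"slide":[0.078,-0.108,0],"angular":[0,0,0],"claw":-1},{"slide":[0.086,-0.132,0],"angular":[0,0,0],"claw":-1},{"slide":[0.093,-0.157,0],"angular":[0,0,0],"claw":-1},{"slide":[0.097,-0.183,0],"angular":[0,0,0],"claw":-1},{"slide":[0.098,-0.211,0],"angular":[0,0,0],"claw":-1}]
```

```bash
python3 -m inch '[{"slide":[0.014,-0.001,0],"angular":[0,0,0],"claw":-1},{"slide":[0.028,-0.004,0],"angular":[0,0,0],"claw":-1},{"slide":[0.043,-0.008,0],"angular":[0,0,0],"claw":-1},{"slide":[0.058,-0.012,0],"angular":[0,0,0],"claw":-1},{"slide":[0.074,-0.018,0],"angular":[0,0,0],"claw":-1},{"slide":[0.09,-0.025,0],"angular":[0,0,0],"claw":-1},{"slide":[0.106,-0.033,0],"angular":[0,0,0],"claw":-1},{"slide":[0.121,-0.042,0],"angular":[0,0,0],"claw":-1},{"slide":[0.137,-0.053,0],"angular":[0,0,0],"claw":-1},{"slide":[0.152,-0.065,0],"angular":[0,0,0],"claw":-1}]'
python3 -m inch '[{"slide":[0.015,-0.014,0],"angular":[0,0,0],"claw":-1},{"slide":[0.03,-0.029,0],"angular":[0,0,0],"claw":-1},{"slide":[0.044,-0.047,0],"angular":[0,0,0],"claw":-1},{"slide":[0.056,-0.065,0],"angular":[0,0,0],"claw":-1},{"slide":[0.068,-0.086,0],"angular":[0,0,0],"claw":-1},{"slide":[0.078,-0.108,0],"angular":[0,0,0],"claw":-1},{"slide":[0.086,-0.132,0],"angular":[0,0,0],"claw":-1},{"slide":[0.093,-0.157,0],"angular":[0,0,0],"claw":-1},{"slide":[0.097,-0.183,0],"angular":[0,0,0],"claw":-1},{"slide":[0.098,-0.211,0],"angular":[0,0,0],"claw":-1}]'
python3 - <<'E'
s=open('plan.py').read()
s=s.replace('''    s=ctrl.get_state();d=''','''    s=ctrl.get_state();S.setdefault("Q",[[.5605,-.1176],[.5934,-.123],[.6143,-.1179]]).append(s["position"][:2].tolist());Q=np.array(S["Q"])
    print("r",np.hypot(*(s["position"][:2]-np.array(S["cen"]))))
    S["cen"]=least_squares(lambda c:np.r_[(np.hypot(*(Q-c).T)-.07)/.0005,(c-H)/.002],H).x.tolist();print("cen",np.round(S["cen"],4))
    d=''')
open('plan.py','w').write(s)
E
sed -i 's/d and 0 if 0 else //' plan.py
python3 plan.py 14.5 2.08 2
```

```text
time: 7.85
position: [0.6454, -0.0929, 0.215]
tool_rot: [-3.114, -0.401, 0.009]
ft_force: [-8.8, 5.1, 6.3]
grip_width: 0.388
grip_force: 15.0
time: 8.85
position: [0.6564, -0.0399, 0.2151]
tool_rot: [3.113, 0.395, -0.007]
ft_force: [-5.3, -0.6, 6.6]
grip_width: 0.389
grip_force: 15.0
r 0.06764557228389959
cen [ 0.5879 -0.0532]
t 8.85 logT 8.85 r 0.0699 crank meas-cmd -0.056 F [-5.3 -0.6  6.6] gw 0.389 z 0.2151
scene used 32
meas 8.9 2.476 pred 2.541 px 32
I 0.0344 d 0.64 lag 0.035 res [ 0.    -0.    -0.015  0.004] th 2.530 w 0.984 tw 0.581 peak w 0.98
twist ahead max 0.60
[{"slide":[-0.01,-0.037,0],"angular":[0,0,0],"claw":-1},{"slide":[-0.015,-0.068,0],"angular":[0,0,0],"claw":-1},{"slide":[-0.023,-0.099,0],"angular":[0,0,0],"claw":-1},{"slide":[-0.036,-0.13,0],"angular":[0,0,0],"claw":-1},{"slide":[-0.052,-0.159,0],"angular":[0,0,0],"claw":-1},{"slide":[-0.072,-0.187,0],"angular":[0,0,0],"claw":-1},{"slide":[-0.095,-0.211,0],"angular":[0,0,0],"claw":-1},{"slide":[-0.121,-0.233,0],"angular":[0,0,0],"claw":-1},{"slide":[-0.15,-0.252,0],"angular":[0,0,0],"claw":-1},{"slide":[-0.181,-0.268,0],"angular":[0,0,0],"claw":-1}]
[{"slide":[-0.034,-0.011,0],"angular":[0,0,0],"claw":-1},{"slide":[-0.07,-0.018,0],"angular":[0,0,0],"claw":-1},{"slide":[-0.108,-0.021,0],"angular":[0,0,0],"claw":-1},{"slide":[-0.146,-0.018,0],"angular":[0,0,0],"claw":-1},{"slide":[-0.183,-0.01,0],"angular":[0,0,0],"claw":-1},{"slide":[-0.22,0.003,0],"angular":[0,0,0],"claw":-1},{"slide":[-0.256,0.022,0],"angular":[0,0,0],"claw":-1},{"slide":[-0.289,0.046,0],"angular":[0,0,0],"claw":-1},{"slide":[-0.318,0.075,0],"angular":[0,0,0],"claw":-1},{"slide":[-0.343,0.109,0],"angular":[0,0,0],"claw":-1}]
```

```bash
python3 -m inch '[{"slide":[-0.01,-0.037,0],"angular":[0,0,0],"claw":-1},{"slide":[-0.015,-0.068,0],"angular":[0,0,0],"claw":-1},{"slide":[-0.023,-0.099,0],"angular":[0,0,0],"claw":-1},{"slide":[-0.036,-0.13,0],"angular":[0,0,0],"claw":-1},{"slide":[-0.052,-0.159,0],"angular":[0,0,0],"claw":-1},{"slide":[-0.072,-0.187,0],"angular":[0,0,0],"claw":-1},{"slide":[-0.095,-0.211,0],"angular":[0,0,0],"claw":-1},{"slide":[-0.121,-0.233,0],"angular":[0,0,0],"claw":-1},{"slide":[-0.15,-0.252,0],"angular":[0,0,0],"claw":-1},{"slide":[-0.181,-0.268,0],"angular":[0,0,0],"claw":-1}]'
python3 -m inch '[{"slide":[-0.034,-0.011,0],"angular":[0,0,0],"claw":-1},{"slide":[-0.07,-0.018,0],"angular":[0,0,0],"claw":-1},{"slide":[-0.108,-0.021,0],"angular":[0,0,0],"claw":-1},{"slide":[-0.146,-0.018,0],"angular":[0,0,0],"claw":-1},{"slide":[-0.183,-0.01,0],"angular":[0,0,0],"claw":-1},{"slide":[-0.22,0.003,0],"angular":[0,0,0],"claw":-1},{"slide":[-0.256,0.022,0],"angular":[0,0,0],"claw":-1},{"slide":[-0.289,0.046,0],"angular":[0,0,0],"claw":-1},{"slide":[-0.318,0.075,0],"angular":[0,0,0],"claw":-1},{"slide":[-0.343,0.109,0],"angular":[0,0,0],"claw":-1}]'
sed -i 's#-M\[:,1\])/.015,#-M[:,1])/M[:,2],#; s#r.fun\[:len(M)\]\*.015#r.fun[:len(M)]*M[:,2]#; s#S\["M"\].append(\[t,a\])#S["M"].append([t,a,.04 if n<300 else .015])#' plan.py
python3 - <<'E'
import json
S=json.load(open('st.json'));S["M"]=[m+[.015] for m in S["M"]];S["M"][-1][2]=.04;json.dump(S,open('st.json','w'))
E
python3 plan.py 14.5 2.08 2
```

```text
time: 9.95
position: [0.5967, 0.0165, 0.2151]
tool_rot: [3.116, 0.399, 0.0]
ft_force: [-0.3, -0.4, 4.7]
grip_width: 0.384
grip_force: 15.0
time: 10.95
position: [0.5206, -0.0325, 0.2151]
tool_rot: [3.116, 0.399, -0.001]
ft_force: [-1.7, 0.4, 3.8]
grip_width: 0.389
grip_force: 15.0
r 0.07039823572552653
cen [ 0.5877 -0.0531]
t 10.95 logT 10.95 r 0.0702 crank meas-cmd 0.015 F [-1.7  0.4  3.8] gw 0.389 z 0.2151
meas 10.95 4.983 pred 5.036 px 3479
I 0.0364 d 0.55 lag 0.071 res [-0.    -0.019 -0.021  0.011] th 5.070 w 1.536 tw 0.622 peak w 1.54
twist ahead max 0.59
[{"slide":[-0.022,0.04,0],"angular":[0,0,0],"claw":-1},{"slide":[-0.037,0.084,0],"angular":[0,0,0],"claw":-1},{"slide":[-0.044,0.131,0],"angular":[0,0,0],"claw":-1},{"slide":[-0.043,0.178,0],"angular":[0,0,0],"claw":-1},{"slide":[-0.034,0.226,0],"angular":[0,0,0],"claw":-1},{"slide":[-0.017,0.272,0],"angular":[0,0,0],"claw":-1},{"slide":[0.007,0.311,0],"angular":[0,0,0],"claw":-1},{"slide":[0.036,0.347,0],"angular":[0,0,0],"claw":-1},{"slide":[0.072,0.378,0],"angular":[0,0,0],"claw":-1},{"slide":[0.113,0.402,0],"angular":[0,0,0],"claw":-1}]
[{"slide":[0.045,0.017,0],"angular":[0,0,0],"claw":-1},{"slide":[0.093,0.026,0],"angular":[0,0,0],"claw":-1},{"slide":[0.142,0.027,0],"angular":[0,0,0],"claw":-1},{"slide":[0.191,0.019,0],"angular":[0,0,0],"claw":-1},{"slide":[0.239,0.003,0],"angular":[0,0,0],"claw":-1},{"slide":[0.282,-0.022,0],"angular":[0,0,0],"claw":-1},{"slide":[0.321,-0.055,0],"angular":[0,0,0],"claw":-1},{"slide":[0.354,-0.095,0],"angular":[0,0,0],"claw":-1},{"slide":[0.379,-0.14,0],"angular":[0,0,0],"claw":-1},{"slide":[0.395,-0.189,0],"angular":[0,0,0],"claw":-1}]
```

```bash
python3 -m inch '[{"slide":[-0.022,0.04,0],"angular":[0,0,0],"claw":-1},{"slide":[-0.037,0.084,0],"angular":[0,0,0],"claw":-1},{"slide":[-0.044,0.131,0],"angular":[0,0,0],"claw":-1},{"slide":[-0.043,0.178,0],"angular":[0,0,0],"claw":-1},{"slide":[-0.034,0.226,0],"angular":[0,0,0],"claw":-1},{"slide":[-0.017,0.272,0],"angular":[0,0,0],"claw":-1},{"slide":[0.007,0.311,0],"angular":[0,0,0],"claw":-1},{"slide":[0.036,0.347,0],"angular":[0,0,0],"claw":-1},{"slide":[0.072,0.378,0],"angular":[0,0,0],"claw":-1},{"slide":[0.113,0.402,0],"angular":[0,0,0],"claw":-1}]'
python3 -m inch '[{"slide":[0.045,0.017,0],"angular":[0,0,0],"claw":-1},{"slide":[0.093,0.026,0],"angular":[0,0,0],"claw":-1},{"slide":[0.142,0.027,0],"angular":[0,0,0],"claw":-1},{"slide":[0.191,0.019,0],"angular":[0,0,0],"claw":-1},{"slide":[0.239,0.003,0],"angular":[0,0,0],"claw":-1},{"slide":[0.282,-0.022,0],"angular":[0,0,0],"claw":-1},{"slide":[0.321,-0.055,0],"angular":[0,0,0],"claw":-1},{"slide":[0.354,-0.095,0],"angular":[0,0,0],"claw":-1},{"slide":[0.379,-0.14,0],"angular":[0,0,0],"claw":-1},{"slide":[0.395,-0.189,0],"angular":[0,0,0],"claw":-1}]'
python3 plan.py 15 2.08 2
```

```text
time: 12.0
position: [0.575, -0.122, 0.215]
tool_rot: [-3.116, -0.399, -0.0]
ft_force: [-0.5, 1.4, 4.9]
grip_width: 0.388
grip_force: 15.0
time: 13.0
position: [0.6576, -0.0503, 0.215]
tool_rot: [3.116, 0.4, -0.003]
ft_force: [-3.3, -0.3, 5.8]
grip_width: 0.383
grip_force: 15.0
r 0.06996089743663375
cen [ 0.5877 -0.0531]
t 13.0 logT 13.0 r 0.07 crank meas-cmd 0.013 F [-3.3 -0.3  5.8] gw 0.383 z 0.215
scene used 39
meas 13.05 8.77 pred 8.751 px 39
I 0.0415 d 0.43 lag 0.048 res [-0.015 -0.037  0.01  -0.015] th 8.855 w 2.002 tw 0.319 peak w 2.00
twist ahead max 0.32
[{"slide":[0.007,-0.057,0],"angular":[0,0,0],"claw":-1},{"slide":[0.002,-0.115,0],"angular":[0,0,0],"claw":-1},{"slide":[-0.015,-0.171,0],"angular":[0,0,0],"claw":-1},{"slide":[-0.043,-0.223,0],"angular":[0,0,0],"claw":-1},{"slide":[-0.081,-0.267,0],"angular":[0,0,0],"claw":-1},{"slide":[-0.128,-0.303,0],"angular":[0,0,0],"claw":-1},{"slide":[-0.178,-0.327,0],"angular":[0,0,0],"claw":-1},{"slide":[-0.232,-0.34,0],"angular":[0,0,0],"claw":-1},{"slide":[-0.287,-0.343,0],"angular":[0,0,0],"claw":-1},{"slide":[-0.342,-0.334,0],"angular":[0,0,0],"claw":-1}]
[{"slide":[-0.052,0.019,0],"angular":[0,0,0],"claw":-1},{"slide":[-0.1,0.048,0],"angular":[0,0,0],"claw":-1},{"slide":[-0.141,0.086,0],"angular":[0,0,0],"claw":-1},{"slide":[-0.174,0.132,0],"angular":[0,0,0],"claw":-1},{"slide":[-0.197,0.183,0],"angular":[0,0,0],"claw":-1},{"slide":[-0.209,0.238,0],"angular":[0,0,0],"claw":-1},{"slide":[-0.21,0.294,0],"angular":[0,0,0],"claw":-1},{"slide":[-0.199,0.35,0],"angular":[0,0,0],"claw":-1},{"slide":[-0.178,0.403,0],"angular":[0,0,0],"claw":-1},{"slide":[-0.145,0.451,0],"angular":[0,0,0],"claw":-1}]
```

```bash
python3 -m inch '[{"slide":[0.007,-0.057,0],"angular":[0,0,0],"claw":-1},{"slide":[0.002,-0.115,0],"angular":[0,0,0],"claw":-1},{"slide":[-0.015,-0.171,0],"angular":[0,0,0],"claw":-1},{"slide":[-0.043,-0.223,0],"angular":[0,0,0],"claw":-1},{"slide":[-0.081,-0.267,0],"angular":[0,0,0],"claw":-1},{"slide":[-0.128,-0.303,0],"angular":[0,0,0],"claw":-1},{"slide":[-0.178,-0.327,0],"angular":[0,0,0],"claw":-1},{"slide":[-0.232,-0.34,0],"angular":[0,0,0],"claw":-1},{"slide":[-0.287,-0.343,0],"angular":[0,0,0],"claw":-1},{"slide":[-0.342,-0.334,0],"angular":[0,0,0],"claw":-1}]'
python3 -m inch '[{"slide":[-0.052,0.019,0],"angular":[0,0,0],"claw":-1},{"slide":[-0.1,0.048,0],"angular":[0,0,0],"claw":-1},{"slide":[-0.141,0.086,0],"angular":[0,0,0],"claw":-1},{"slide":[-0.174,0.132,0],"angular":[0,0,0],"claw":-1},{"slide":[-0.197,0.183,0],"angular":[0,0,0],"claw":-1},{"slide":[-0.209,0.238,0],"angular":[0,0,0],"claw":-1},{"slide":[-0.21,0.294,0],"angular":[0,0,0],"claw":-1},{"slide":[-0.199,0.35,0],"angular":[0,0,0],"claw":-1},{"slide":[-0.178,0.403,0],"angular":[0,0,0],"claw":-1},{"slide":[-0.145,0.451,0],"angular":[0,0,0],"claw":-1}]'
python3 - <<'E'
s=open('plan.py').read()
s=s.replace('I,d,lag=p; dt=.01','I,d,lag=p[:3]; off=p[3] if len(p)>3 else 0; dt=.01').replace('S["T"],S["C"]); th,w','S["T"],S["C"])+off; th,w')
s=s.replace('(p[2]-.04)/.03]','(p[2]-.04)/.03,p[3]/.05]').replace('[S["I"],S["d"],.04],x_scale=[.04,1,.03]','[S["I"],S["d"],.04,0.],x_scale=[.04,1,.03,.05],bounds=([.02,.1,0,-.3],[.07,3,.12,.3])').replace('lag %.3f"%tuple(p)','lag %.3f off %.3f"%tuple(p)')
s=s.replace('I,d,lag=p;a=(k*(np.interp(now-lag,S["T"],S["C"])-th)','I,d,lag,off=p;a=(k*(np.interp(now-lag,S["T"],S["C"])+off-th)').replace('fr+dv*wf))/k;','fr+dv*wf))/k-off;')
open('plan.py','w').write(s)
E
python3 plan.py 16 2.08 2
```

```text
time: 14.1
position: [0.5538, 0.0084, 0.215]
tool_rot: [3.115, 0.401, 0.0]
ft_force: [0.9, -1.0, 3.2]
grip_width: 0.385
grip_force: 15.0
time: 15.1
position: [0.5481, -0.1111, 0.215]
tool_rot: [-3.116, -0.398, -0.0]
ft_force: [1.2, 3.0, 3.9]
grip_width: 0.384
grip_force: 15.0
r 0.0701589294085158
cen [ 0.5877 -0.0532]
t 15.1 logT 15.1 r 0.0701 crank meas-cmd 0.018 F [1.2 3.  3.9] gw 0.384 z 0.215
meas 15.1 12.799 pred 12.959 px 1661
I 0.0353 d 0.84 lag 0.047 off 0.056 res [-0.019  0.012 -0.084  0.007] th 12.909 w 2.061 tw 0.333 peak w 2.06
twist ahead max 0.33
[{"slide":[0.044,0.042,0],"angular":[0,0,0],"claw":-1},{"slide":[0.096,0.074,0],"angular":[0,0,0],"claw":-1},{"slide":[0.154,0.093,0],"angular":[0,0,0],"claw":-1},{"slide":[0.214,0.1,0],"angular":[0,0,0],"claw":-1},{"slide":[0.275,0.093,0],"angular":[0,0,0],"claw":-1},{"slide":[0.333,0.074,0],"angular":[0,0,0],"claw":-1},{"slide":[0.381,0.045,0],"angular":[0,0,0],"claw":-1},{"slide":[0.423,0.006,0],"angular":[0,0,0],"claw":-1},{"slide":[0.456,-0.039,0],"angular":[0,0,0],"claw":-1},{"slide":[0.48,-0.091,0],"angular":[0,0,0],"claw":-1}]
[{"slide":[0.012,-0.057,0],"angular":[0,0,0],"claw":-1},{"slide":[0.013,-0.115,0],"angular":[0,0,0],"claw":-1},{"slide":[0.001,-0.172,0],"angular":[0,0,0],"claw":-1},{"slide":[-0.022,-0.226,0],"angular":[0,0,0],"claw":-1},{"slide":[-0.055,-0.273,0],"angular":[0,0,0],"claw":-1},{"slide":[-0.098,-0.313,0],"angular":[0,0,0],"claw":-1},{"slide":[-0.148,-0.343,0],"angular":[0,0,0],"claw":-1},{"slide":[-0.202,-0.362,0],"angular":[0,0,0],"claw":-1},{"slide":[-0.26,-0.369,0],"angular":[0,0,0],"claw":-1},{"slide":[-0.318,-0.364,0],"angular":[0,0,0],"claw":-1}]
```

```bash
python3 -m inch '[{"slide":[0.044,0.042,0],"angular":[0,0,0],"claw":-1},{"slide":[0.096,0.074,0],"angular":[0,0,0],"claw":-1},{"slide":[0.154,0.093,0],"angular":[0,0,0],"claw":-1},{"slide":[0.214,0.1,0],"angular":[0,0,0],"claw":-1},{"slide":[0.275,0.093,0],"angular":[0,0,0],"claw":-1},{"slide":[0.333,0.074,0],"angular":[0,0,0],"claw":-1},{"slide":[0.381,0.045,0],"angular":[0,0,0],"claw":-1},{"slide":[0.423,0.006,0],"angular":[0,0,0],"claw":-1},{"slide":[0.456,-0.039,0],"angular":[0,0,0],"claw":-1},{"slide":[0.48,-0.091,0],"angular":[0,0,0],"claw":-1}]'
python3 -m inch '[{"slide":[0.012,-0.057,0],"angular":[0,0,0],"claw":-1},{"slide":[0.013,-0.115,0],"angular":[0,0,0],"claw":-1},{"slide":[0.001,-0.172,0],"angular":[0,0,0],"claw":-1},{"slide":[-0.022,-0.226,0],"angular":[0,0,0],"claw":-1},{"slide":[-0.055,-0.273,0],"angular":[0,0,0],"claw":-1},{"slide":[-0.098,-0.313,0],"angular":[0,0,0],"claw":-1},{"slide":[-0.148,-0.343,0],"angular":[0,0,0],"claw":-1},{"slide":[-0.202,-0.362,0],"angular":[0,0,0],"claw":-1},{"slide":[-0.26,-0.369,0],"angular":[0,0,0],"claw":-1},{"slide":[-0.318,-0.364,0],"angular":[0,0,0],"claw":-1}]'
python3 plan.py 18.5 2.08 2
```

```text
time: 16.15
position: [0.6575, -0.0574, 0.215]
tool_rot: [-3.116, -0.4, 0.004]
ft_force: [-4.4, -0.4, 5.8]
grip_width: 0.386
grip_force: 15.0
time: 17.15
position: [0.5576, 0.0104, 0.2151]
tool_rot: [3.115, 0.401, -0.0]
ft_force: [0.7, -1.9, 4.4]
grip_width: 0.385
grip_force: 15.0
r 0.0702868032706801
cen [ 0.5876 -0.0531]
t 17.15 logT 17.15 r 0.0702 crank meas-cmd -0.0 F [ 0.7 -1.9  4.4] gw 0.385 z 0.2151
meas 17.15 16.964 pred 16.97 px 2336
I 0.0338 d 0.88 lag 0.054 off 0.058 res [ 0.008 -0.107 -0.027  0.041] th 17.109 w 2.085 tw 0.334 peak w 2.08
twist ahead max 0.33
[{"slide":[-0.058,0.017,0],"angular":[0,0,0],"claw":-1},{"slide":[-0.111,0.047,0],"angular":[0,0,0],"claw":-1},{"slide":[-0.157,0.088,0],"angular":[0,0,0],"claw":-1},{"slide":[-0.192,0.138,0],"angular":[0,0,0],"claw":-1},{"slide":[-0.216,0.195,0],"angular":[0,0,0],"claw":-1},{"slide":[-0.227,0.256,0],"angular":[0,0,0],"claw":-1},{"slide":[-0.225,0.314,0],"angular":[0,0,0],"claw":-1},{"slide":[-0.211,0.37,0],"angular":[0,0,0],"claw":-1},{"slide":[-0.185,0.423,0],"angular":[0,0,0],"claw":-1},{"slide":[-0.149,0.469,0],"angular":[0,0,0],"claw":-1}]
[{"slide":[0.045,0.038,0],"angular":[0,0,0],"claw":-1},{"slide":[0.098,0.066,0],"angular":[0,0,0],"claw":-1},{"slide":[0.155,0.082,0],"angular":[0,0,0],"claw":-1},{"slide":[0.213,0.086,0],"angular":[0,0,0],"claw":-1},{"slide":[0.27,0.077,0],"angular":[0,0,0],"claw":-1},{"slide":[0.325,0.057,0],"angular":[0,0,0],"claw":-1},{"slide":[0.374,0.026,0],"angular":[0,0,0],"claw":-1},{"slide":[0.416,-0.014,0],"angular":[0,0,0],"claw":-1},{"slide":[0.448,-0.063,0],"angular":[0,0,0],"claw":-1},{"slide":[0.47,-0.117,0],"angular":[0,0,0],"claw":-1}]
```

```bash
python3 -m inch '[{"slide":[-0.058,0.017,0],"angular":[0,0,0],"claw":-1},{"slide":[-0.111,0.047,0],"angular":[0,0,0],"claw":-1},{"slide":[-0.157,0.088,0],"angular":[0,0,0],"claw":-1},{"slide":[-0.192,0.138,0],"angular":[0,0,0],"claw":-1},{"slide":[-0.216,0.195,0],"angular":[0,0,0],"claw":-1},{"slide":[-0.227,0.256,0],"angular":[0,0,0],"claw":-1},{"slide":[-0.225,0.314,0],"angular":[0,0,0],"claw":-1},{"slide":[-0.211,0.37,0],"angular":[0,0,0],"claw":-1},{"slide":[-0.185,0.423,0],"angular":[0,0,0],"claw":-1},{"slide":[-0.149,0.469,0],"angular":[0,0,0],"claw":-1}]'
python3 -m inch '[{"slide":[0.045,0.038,0],"angular":[0,0,0],"claw":-1},{"slide":[0.098,0.066,0],"angular":[0,0,0],"claw":-1},{"slide":[0.155,0.082,0],"angular":[0,0,0],"claw":-1},{"slide":[0.213,0.086,0],"angular":[0,0,0],"claw":-1},{"slide":[0.27,0.077,0],"angular":[0,0,0],"claw":-1},{"slide":[0.325,0.057,0],"angular":[0,0,0],"claw":-1},{"slide":[0.374,0.026,0],"angular":[0,0,0],"claw":-1},{"slide":[0.416,-0.014,0],"angular":[0,0,0],"claw":-1},{"slide":[0.448,-0.063,0],"angular":[0,0,0],"claw":-1},{"slide":[0.47,-0.117,0],"angular":[0,0,0],"claw":-1}]'
python3 plan.py 20.5 2.08 2
```

```text
time: 18.2
position: [0.5525, -0.1137, 0.215]
tool_rot: [-3.116, -0.398, -0.001]
ft_force: [-0.3, 0.9, 3.8]
grip_width: 0.385
grip_force: 15.0
time: 19.2
position: [0.6577, -0.0539, 0.215]
tool_rot: [-3.115, -0.4, 0.004]
ft_force: [-6.2, 0.1, 8.6]
grip_width: 0.385
grip_force: 15.0
r 0.07009127236582817
cen [ 0.5876 -0.0531]
t 19.2 logT 19.2 r 0.0701 crank meas-cmd 0.015 F [-6.2  0.1  8.6] gw 0.385 z 0.215
scene used 47
meas 19.25 21.407 pred 21.35 px 47
I 0.0341 d 0.88 lag 0.049 off 0.053 res [-0.099 -0.024  0.044 -0.046] th 21.465 w 2.078 tw 0.223 peak w 2.09
twist ahead max 0.34
[{"slide":[0.011,-0.069,0],"angular":[0,0,0],"claw":-1},{"slide":[0.005,-0.138,0],"angular":[0,0,0],"claw":-1},{"slide":[-0.018,-0.202,0],"angular":[0,0,0],"claw":-1},{"slide":[-0.055,-0.258,0],"angular":[0,0,0],"claw":-1},{"slide":[-0.103,-0.303,0],"angular":[0,0,0],"claw":-1},{"slide":[-0.16,-0.335,0],"angular":[0,0,0],"claw":-1},{"slide":[-0.216,-0.352,0],"angular":[0,0,0],"claw":-1},{"slide":[-0.274,-0.357,0],"angular":[0,0,0],"claw":-1},{"slide":[-0.33,-0.35,0],"angular":[0,0,0],"claw":-1},{"slide":[-0.384,-0.333,0],"angular":[0,0,0],"claw":-1}]
[{"slide":[-0.047,0.028,0],"angular":[0,0,0],"claw":-1},{"slide":[-0.09,0.065,0],"angular":[0,0,0],"claw":-1},{"slide":[-0.125,0.111,0],"angular":[0,0,0],"claw":-1},{"slide":[-0.149,0.164,0],"angular":[0,0,0],"claw":-1},{"slide":[-0.163,0.22,0],"angular":[0,0,0],"claw":-1},{"slide":[-0.164,0.278,0],"angular":[0,0,0],"claw":-1},{"slide":[-0.153,0.336,0],"angular":[0,0,0],"claw":-1},{"slide":[-0.131,0.389,0],"angular":[0,0,0],"claw":-1},{"slide":[-0.098,0.437,0],"angular":[0,0,0],"claw":-1},{"slide":[-0.056,0.477,0],"angular":[0,0,0],"claw":-1}]
```

```bash
python3 -m inch '[{"slide":[0.011,-0.069,0],"angular":[0,0,0],"claw":-1},{"slide":[0.005,-0.138,0],"angular":[0,0,0],"claw":-1},{"slide":[-0.018,-0.202,0],"angular":[0,0,0],"claw":-1},{"slide":[-0.055,-0.258,0],"angular":[0,0,0],"claw":-1},{"slide":[-0.103,-0.303,0],"angular":[0,0,0],"claw":-1},{"slide":[-0.16,-0.335,0],"angular":[0,0,0],"claw":-1},{"slide":[-0.216,-0.352,0],"angular":[0,0,0],"claw":-1},{"slide":[-0.274,-0.357,0],"angular":[0,0,0],"claw":-1},{"slide":[-0.33,-0.35,0],"angular":[0,0,0],"claw":-1},{"slide":[-0.384,-0.333,0],"angular":[0,0,0],"claw":-1}]'
python3 -m inch '[{"slide":[-0.047,0.028,0],"angular":[0,0,0],"claw":-1},{"slide":[-0.09,0.065,0],"angular":[0,0,0],"claw":-1},{"slide":[-0.125,0.111,0],"angular":[0,0,0],"claw":-1},{"slide":[-0.149,0.164,0],"angular":[0,0,0],"claw":-1},{"slide":[-0.163,0.22,0],"angular":[0,0,0],"claw":-1},{"slide":[-0.164,0.278,0],"angular":[0,0,0],"claw":-1},{"slide":[-0.153,0.336,0],"angular":[0,0,0],"claw":-1},{"slide":[-0.131,0.389,0],"angular":[0,0,0],"claw":-1},{"slide":[-0.098,0.437,0],"angular":[0,0,0],"claw":-1},{"slide":[-0.056,0.477,0],"angular":[0,0,0],"claw":-1}]'
python3 - <<'E'
s=open('plan.py').read()
i=s.index('if __name__')
s=s[:i]+'''def stop(goal,tend,sec):
    S=load();status(S);measure(S);now=S["T"][-1]
    p,r=fit(S,now);S["I"],S["d"]=float(p[0]),float(p[1]);T,o=sim(S,p,now);th,w=o[-1];I,d,lag,off=p
    print("I %.4f d %.2f lag %.3f off %.3f"%tuple(p),"res",r[-5:].round(3),"th %.3f w %.3f tw %.3f togo %.3f"%(th,w,S["C"][-1]+off-th,goal-th))
    a=(k*(np.interp(now-lag,S["T"],S["C"])+off-th)-d*(fr+dv*w))/I
    if abs(w)<.02: a=0.
    best=None
    for D in ([tend-now] if tend>0 else np.arange(2.5,14,.25)):
        x=np.linspace(0,1,1500);A=np.array([[1,1,1],[3,4,5],[6,12,20]])
        c=np.linalg.solve(A,[goal-th-w*D-a*D*D/2,-w*D-a*D*D,-a*D*D])
        q=np.polynomial.Polynomial([th,w*D,a*D*D/2,*c]);wf=q.deriv()(x)/D;af=q.deriv(2)(x)/D/D
        J=np.abs(af).max()+5*max(0,-wf.min())+5*max(0,wf.max()-max(w,.3)-.1)
        if best is None or J<best[0]: best=(J,D,q(x),wf,af)
    J,D,thf,wf,af=best;f=np.linspace(0,1,1500)*D
    cf=thf+(I*af+d*(fr*np.clip(wf/.05,-1,1)+dv*wf))/k-off
    tt=.1*np.arange(0,int(sec*10)+1);cr=np.interp(tt[1:]+lag,f,cf);e=S["C"][-1]-np.interp(lag,f,cf);cr=cr+e*np.clip(1-tt[1:]/.6,0,1)
    print("D %.2f tend %.2f amax %.2f wmin %.2f wmax %.2f twist %.2f..%.2f"%(D,now+D,np.abs(af).max(),wf.min(),wf.max(),(cf-thf).min(),(cf-thf).max()))
    rows(S,list(cr));save(S)
'''+s[i:].replace('else: step(','elif a[1]=="stop": stop(float(a[2])*2*np.pi,float(a[3]),float(a[4]))\n    else: step(')
open('plan.py','w').write(s)
E
python3 plan.py stop 6 0 2
```

```text
time: 20.3
position: [0.544, 0.0019, 0.215]
tool_rot: [-3.115, -0.402, -0.001]
ft_force: [1.8, -1.0, 4.1]
grip_width: 0.385
grip_force: 15.0
time: 21.3
position: [0.5613, -0.118, 0.215]
tool_rot: [-3.116, -0.399, -0.0]
ft_force: [1.6, 3.1, 4.4]
grip_width: 0.389
grip_force: 15.0
r 0.07003825100490306
cen [ 0.5876 -0.0531]
t 21.3 logT 21.3 r 0.07 crank meas-cmd 0.018 F [1.6 3.1 4.4] gw 0.389 z 0.215
meas 21.3 25.634 pred 25.563 px 2742
I 0.0351 d 0.87 lag 0.037 off 0.039 res [-0.079 -0.011  0.053 -0.027 -0.023] th 25.715 w 2.076 tw 0.347 togo 11.984
D 13.75 tend 35.10 amax 0.25 wmin -0.00 wmax 2.08 twist -0.11..0.31
[{"slide":[0.048,0.03,0],"angular":[0,0,0],"claw":-1},{"slide":[0.101,0.05,0],"angular":[0,0,0],"claw":-1},{"slide":[0.158,0.058,0],"angular":[0,0,0],"claw":-1},{"slide":[0.215,0.055,0],"angular":[0,0,0],"claw":-1},{"slide":[0.269,0.041,0],"angular":[0,0,0],"claw":-1},{"slide":[0.32,0.016,0],"angular":[0,0,0],"claw":-1},{"slide":[0.363,-0.017,0],"angular":[0,0,0],"claw":-1},{"slide":[0.398,-0.057,0],"angular":[0,0,0],"claw":-1},{"slide":[0.425,-0.103,0],"angular":[0,0,0],"claw":-1},{"slide":[0.443,-0.152,0],"angular":[0,0,0],"claw":-1}]
[{"slide":[0.008,-0.052,0],"angular":[0,0,0],"claw":-1},{"slide":[0.006,-0.105,0],"angular":[0,0,0],"claw":-1},{"slide":[-0.006,-0.156,0],"angular":[0,0,0],"claw":-1},{"slide":[-0.026,-0.204,0],"angular":[0,0,0],"claw":-1},{"slide":[-0.055,-0.246,0],"angular":[0,0,0],"claw":-1},{"slide":[-0.091,-0.283,0],"angular":[0,0,0],"claw":-1},{"slide":[-0.133,-0.312,0],"angular":[0,0,0],"claw":-1},{"slide":[-0.179,-0.333,0],"angular":[0,0,0],"claw":-1},{"slide":[-0.228,-0.346,0],"angular":[0,0,0],"claw":-1},{"slide":[-0.277,-0.349,0],"angular":[0,0,0],"claw":-1}]
```

```bash
python3 -m inch '[{"slide":[0.048,0.03,0],"angular":[0,0,0],"claw":-1},{"slide":[0.101,0.05,0],"angular":[0,0,0],"claw":-1},{"slide":[0.158,0.058,0],"angular":[0,0,0],"claw":-1},{"slide":[0.215,0.055,0],"angular":[0,0,0],"claw":-1},{"slide":[0.269,0.041,0],"angular":[0,0,0],"claw":-1},{"slide":[0.32,0.016,0],"angular":[0,0,0],"claw":-1},{"slide":[0.363,-0.017,0],"angular":[0,0,0],"claw":-1},{"slide":[0.398,-0.057,0],"angular":[0,0,0],"claw":-1},{"slide":[0.425,-0.103,0],"angular":[0,0,0],"claw":-1},{"slide":[0.443,-0.152,0],"angular":[0,0,0],"claw":-1}]'
python3 -m inch '[{"slide":[0.008,-0.052,0],"angular":[0,0,0],"claw":-1},{"slide":[0.006,-0.105,0],"angular":[0,0,0],"claw":-1},{"slide":[-0.006,-0.156,0],"angular":[0,0,0],"claw":-1},{"slide":[-0.026,-0.204,0],"angular":[0,0,0],"claw":-1},{"slide":[-0.055,-0.246,0],"angular":[0,0,0],"claw":-1},{"slide":[-0.091,-0.283,0],"angular":[0,0,0],"claw":-1},{"slide":[-0.133,-0.312,0],"angular":[0,0,0],"claw":-1},{"slide":[-0.179,-0.333,0],"angular":[0,0,0],"claw":-1},{"slide":[-0.228,-0.346,0],"angular":[0,0,0],"claw":-1},{"slide":[-0.277,-0.349,0],"angular":[0,0,0],"claw":-1}]'
python3 plan.py stop 6 35 2
```

```text
time: 22.35
position: [0.6577, -0.0522, 0.215]
tool_rot: [-3.116, -0.4, 0.004]
ft_force: [-4.7, -1.3, 7.4]
grip_width: 0.387
grip_force: 15.0
time: 23.35
position: [0.5688, 0.0145, 0.215]
tool_rot: [-3.116, -0.401, 0.0]
ft_force: [0.4, -1.0, 5.4]
grip_width: 0.388
grip_force: 15.0
r 0.0702040358673687
cen [ 0.5876 -0.0531]
t 23.35 logT 23.35 r 0.0702 crank meas-cmd -0.002 F [ 0.4 -1.   5.4] gw 0.388 z 0.215
meas 23.35 29.627 pred 29.637 px 2206
I 0.0339 d 0.97 lag 0.027 off 0.046 res [-0.031  0.04  -0.031 -0.036  0.048] th 29.768 w 1.859 tw 0.119 togo 7.931
D 11.60 tend 35.00 amax 0.25 wmin 0.00 wmax 1.86 twist -0.06..0.11
[{"slide":[-0.052,0.005,0],"angular":[0,0,0],"claw":-1},{"slide":[-0.101,0.02,0],"angular":[0,0,0],"claw":-1},{"slide":[-0.146,0.044,0],"angular":[0,0,0],"claw":-1},{"slide":[-0.185,0.074,0],"angular":[0,0,0],"claw":-1},{"slide":[-0.219,0.111,0],"angular":[0,0,0],"claw":-1},{"slide":[-0.245,0.153,0],"angular":[0,0,0],"claw":-1},{"slide":[-0.262,0.196,0],"angular":[0,0,0],"claw":-1},{"slide":[-0.272,0.241,0],"angular":[0,0,0],"claw":-1},{"slide":[-0.275,0.286,0],"angular":[0,0,0],"claw":-1},{"slide":[-0.27,0.331,0],"angular":[0,0,0],"claw":-1}]
[{"slide":[0.011,0.042,0],"angular":[0,0,0],"claw":-1},{"slide":[0.029,0.082,0],"angular":[0,0,0],"claw":-1},{"slide":[0.052,0.118,0],"angular":[0,0,0],"claw":-1},{"slide":[0.081,0.15,0],"angular":[0,0,0],"claw":-1},{"slide":[0.113,0.177,0],"angular":[0,0,0],"claw":-1},{"slide":[0.148,0.198,0],"angular":[0,0,0],"claw":-1},{"slide":[0.186,0.214,0],"angular":[0,0,0],"claw":-1},{"slide":[0.224,0.224,0],"angular":[0,0,0],"claw":-1},{"slide":[0.264,0.228,0],"angular":[0,0,0],"claw":-1},{"slide":[0.302,0.227,0],"angular":[0,0,0],"claw":-1}]
```

```bash
python3 -m inch '[{"slide":[-0.052,0.005,0],"angular":[0,0,0],"claw":-1},{"slide":[-0.101,0.02,0],"angular":[0,0,0],"claw":-1},{"slide":[-0.146,0.044,0],"angular":[0,0,0],"claw":-1},{"slide":[-0.185,0.074,0],"angular":[0,0,0],"claw":-1},{"slide":[-0.219,0.111,0],"angular":[0,0,0],"claw":-1},{"slide":[-0.245,0.153,0],"angular":[0,0,0],"claw":-1},{"slide":[-0.262,0.196,0],"angular":[0,0,0],"claw":-1},{"slide":[-0.272,0.241,0],"angular":[0,0,0],"claw":-1},{"slide":[-0.275,0.286,0],"angular":[0,0,0],"claw":-1},{"slide":[-0.27,0.331,0],"angular":[0,0,0],"claw":-1}]'
python3 -m inch '[{"slide":[0.011,0.042,0],"angular":[0,0,0],"claw":-1},{"slide":[0.029,0.082,0],"angular":[0,0,0],"claw":-1},{"slide":[0.052,0.118,0],"angular":[0,0,0],"claw":-1},{"slide":[0.081,0.15,0],"angular":[0,0,0],"claw":-1},{"slide":[0.113,0.177,0],"angular":[0,0,0],"claw":-1},{"slide":[0.148,0.198,0],"angular":[0,0,0],"claw":-1},{"slide":[0.186,0.214,0],"angular":[0,0,0],"claw":-1},{"slide":[0.224,0.224,0],"angular":[0,0,0],"claw":-1},{"slide":[0.264,0.228,0],"angular":[0,0,0],"claw":-1},{"slide":[0.302,0.227,0],"angular":[0,0,0],"claw":-1}]'
python3 - <<'E'
import json,math
p='st.json';S=json.load(open(p));P=.2775
for m in S["M"]:
    if m[2]<.02: m[1]+=-.0029*math.sin(m[1]+P)/.08
S["th0"]=S["M"][0][1];print(S["th0"]);json.dump(S,open(p,'w'))
E
sed -i 's/^H=np.array(\[.5905,-.053\])/H=np.array([.5876,-.0531])/' h.py
python3 plan.py stop 6 35 2
```

```text
time: 24.4
position: [0.5246, -0.0838, 0.215]
tool_rot: [-3.116, -0.399, 0.0]
ft_force: [0.9, -0.1, 3.4]
grip_width: 0.389
grip_force: 15.0
time: 25.4
position: [0.6126, -0.1184, 0.215]
tool_rot: [-3.116, -0.4, -0.0]
ft_force: [-1.3, 1.2, 5.4]
grip_width: 0.386
grip_force: 15.0
0.8202073290244387
r 0.06992540042903425
cen [ 0.5876 -0.0531]
t 25.4 logT 25.4 r 0.0699 crank meas-cmd 0.012 F [-1.3  1.2  5.4] gw 0.386 z 0.215
meas 25.4 32.923 pred 32.979 px 1998
I 0.0280 d 0.93 lag 0.018 off 0.007 res [ 0.007 -0.047 -0.019 -0.008  0.02 ] th 33.012 w 1.376 tw 0.057 togo 4.687
D 9.55 tend 35.00 amax 0.24 wmin 0.00 wmax 1.38 twist -0.01..0.15
[{"slide":[0.039,-0.006,0],"angular":[0,0,0],"claw":-1},{"slide":[0.075,-0.018,0],"angular":[0,0,0],"claw":-1},{"slide":[0.109,-0.034,0],"angular":[0,0,0],"claw":-1},{"slide":[0.14,-0.054,0],"angular":[0,0,0],"claw":-1},{"slide":[0.168,-0.077,0],"angular":[0,0,0],"claw":-1},{"slide":[0.192,-0.104,0],"angular":[0,0,0],"claw":-1},{"slide":[0.211,-0.132,0],"angular":[0,0,0],"claw":-1},{"slide":[0.227,-0.161,0],"angular":[0,0,0],"claw":-1},{"slide":[0.239,-0.191,0],"angular":[0,0,0],"claw":-1},{"slide":[0.247,-0.222,0],"angular":[0,0,0],"claw":-1}]
[{"slide":[0.005,-0.031,0],"angular":[0,0,0],"claw":-1},{"slide":[0.006,-0.062,0],"angular":[0,0,0],"claw":-1},{"slide":[0.004,-0.092,0],"angular":[0,0,0],"claw":-1},{"slide":[-0.002,-0.121,0],"angular":[0,0,0],"claw":-1},{"slide":[-0.01,-0.149,0],"angular":[0,0,0],"claw":-1},{"slide":[-0.02,-0.175,0],"angular":[0,0,0],"claw":-1},{"slide":[-0.033,-0.199,0],"angular":[0,0,0],"claw":-1},{"slide":[-0.048,-0.222,0],"angular":[0,0,0],"claw":-1},{"slide":[-0.065,-0.242,0],"angular":[0,0,0],"claw":-1},{"slide":[-0.083,-0.261,0],"angular":[0,0,0],"claw":-1}]
```

```bash
python3 -m inch '[{"slide":[0.039,-0.006,0],"angular":[0,0,0],"claw":-1},{"slide":[0.075,-0.018,0],"angular":[0,0,0],"claw":-1},{"slide":[0.109,-0.034,0],"angular":[0,0,0],"claw":-1},{"slide":[0.14,-0.054,0],"angular":[0,0,0],"claw":-1},{"slide":[0.168,-0.077,0],"angular":[0,0,0],"claw":-1},{"slide":[0.192,-0.104,0],"angular":[0,0,0],"claw":-1},{"slide":[0.211,-0.132,0],"angular":[0,0,0],"claw":-1},{"slide":[0.227,-0.161,0],"angular":[0,0,0],"claw":-1},{"slide":[0.239,-0.191,0],"angular":[0,0,0],"claw":-1},{"slide":[0.247,-0.222,0],"angular":[0,0,0],"claw":-1}]'
python3 -m inch '[{"slide":[0.005,-0.031,0],"angular":[0,0,0],"claw":-1},{"slide":[0.006,-0.062,0],"angular":[0,0,0],"claw":-1},{"slide":[0.004,-0.092,0],"angular":[0,0,0],"claw":-1},{"slide":[-0.002,-0.121,0],"angular":[0,0,0],"claw":-1},{"slide":[-0.01,-0.149,0],"angular":[0,0,0],"claw":-1},{"slide":[-0.02,-0.175,0],"angular":[0,0,0],"claw":-1},{"slide":[-0.033,-0.199,0],"angular":[0,0,0],"claw":-1},{"slide":[-0.048,-0.222,0],"angular":[0,0,0],"claw":-1},{"slide":[-0.065,-0.242,0],"angular":[0,0,0],"claw":-1},{"slide":[-0.083,-0.261,0],"angular":[0,0,0],"claw":-1}]'
python3 plan.py stop 6 34 2
```

```text
time: 26.45
position: [0.6574, -0.0485, 0.215]
tool_rot: [-3.116, -0.4, 0.002]
ft_force: [-1.4, -0.1, 6.1]
grip_width: 0.384
grip_force: 15.0
time: 27.45
position: [0.6209, 0.0086, 0.215]
tool_rot: [3.115, 0.399, -0.001]
ft_force: [-0.2, -1.6, 4.5]
grip_width: 0.382
grip_force: 15.0
r 0.07011239609152452
cen [ 0.5876 -0.0531]
t 27.45 logT 27.45 r 0.0701 crank meas-cmd 0.002 F [-0.2 -1.6  4.5] gw 0.382 z 0.215
scene used 60
meas 27.5 35.378 pred 35.307 px 60
I 0.0281 d 0.93 lag 0.020 off 0.010 res [-0.049 -0.019 -0.007  0.023 -0.041] th 35.382 w 0.891 tw -0.018 togo 2.317
D 6.45 tend 34.00 amax 0.27 wmin 0.00 wmax 0.89 twist -0.03..0.11
[{"slide":[-0.022,-0.018,0],"angular":[0,0,0],"claw":-1},{"slide":[-0.045,-0.034,0],"angular":[0,0,0],"claw":-1},{"slide":[-0.068,-0.047,0],"angular":[0,0,0],"claw":-1},{"slide":[-0.092,-0.057,0],"angular":[0,0,0],"claw":-1},{"slide":[-0.116,-0.065,0],"angular":[0,0,0],"claw":-1},{"slide":[-0.139,-0.071,0],"angular":[0,0,0],"claw":-1},{"slide":[-0.162,-0.074,0],"angular":[0,0,0],"claw":-1},{"slide":[-0.184,-0.075,0],"angular":[0,0,0],"claw":-1},{"slide":[-0.205,-0.075,0],"angular":[0,0,0],"claw":-1},{"slide":[-0.225,-0.073,0],"angular":[0,0,0],"claw":-1}]
[{"slide":[-0.02,0.003,0],"angular":[0,0,0],"claw":-1},{"slide":[-0.038,0.007,0],"angular":[0,0,0],"claw":-1},{"slide":[-0.056,0.012,0],"angular":[0,0,0],"claw":-1},{"slide":[-0.073,0.019,0],"angular":[0,0,0],"claw":-1},{"slide":[-0.089,0.026,0],"angular":[0,0,0],"claw":-1},{"slide":[-0.104,0.034,0],"angular":[0,0,0],"claw":-1},{"slide":[-0.117,0.042,0],"angular":[0,0,0],"claw":-1},{"slide":[-0.13,0.051,0],"angular":[0,0,0],"claw":-1},{"slide":[-0.142,0.06,0],"angular":[0,0,0],"claw":-1},{"slide":[-0.154,0.07,0],"angular":[0,0,0],"claw":-1}]
```

```bash
python3 -m inch '[{"slide":[-0.022,-0.018,0],"angular":[0,0,0],"claw":-1},{"slide":[-0.045,-0.034,0],"angular":[0,0,0],"claw":-1},{"slide":[-0.068,-0.047,0],"angular":[0,0,0],"claw":-1},{"slide":[-0.092,-0.057,0],"angular":[0,0,0],"claw":-1},{"slide":[-0.116,-0.065,0],"angular":[0,0,0],"claw":-1},{"slide":[-0.139,-0.071,0],"angular":[0,0,0],"claw":-1},{"slide":[-0.162,-0.074,0],"angular":[0,0,0],"claw":-1},{"slide":[-0.184,-0.075,0],"angular":[0,0,0],"claw":-1},{"slide":[-0.205,-0.075,0],"angular":[0,0,0],"claw":-1},{"slide":[-0.225,-0.073,0],"angular":[0,0,0],"claw":-1}]'
python3 -m inch '[{"slide":[-0.02,0.003,0],"angular":[0,0,0],"claw":-1},{"slide":[-0.038,0.007,0],"angular":[0,0,0],"claw":-1},{"slide":[-0.056,0.012,0],"angular":[0,0,0],"claw":-1},{"slide":[-0.073,0.019,0],"angular":[0,0,0],"claw":-1},{"slide":[-0.089,0.026,0],"angular":[0,0,0],"claw":-1},{"slide":[-0.104,0.034,0],"angular":[0,0,0],"claw":-1},{"slide":[-0.117,0.042,0],"angular":[0,0,0],"claw":-1},{"slide":[-0.13,0.051,0],"angular":[0,0,0],"claw":-1},{"slide":[-0.142,0.06,0],"angular":[0,0,0],"claw":-1},{"slide":[-0.154,0.07,0],"angular":[0,0,0],"claw":-1}]'
python3 plan.py stop 6 34 1.5
```

```text
time: 28.55
position: [0.5614, 0.012, 0.215]
tool_rot: [-3.116, -0.399, -0.0]
ft_force: [1.3, -0.5, 4.3]
grip_width: 0.387
grip_force: 15.0
time: 29.55
position: [0.5287, -0.0148, 0.215]
tool_rot: [-3.116, -0.399, 0.0]
ft_force: [-0.0, -0.5, 4.9]
grip_width: 0.388
grip_force: 15.0
r 0.07018519550427434
cen [ 0.5876 -0.0531]
t 29.55 logT 29.55 r 0.0702 crank meas-cmd 0.006 F [-0.  -0.5  4.9] gw 0.388 z 0.215
meas 29.55 36.725 pred 36.719 px 3661
I 0.0280 d 0.95 lag 0.015 off 0.009 res [-0.02  -0.008  0.02  -0.046  0.009] th 36.760 w 0.506 tw 0.088 togo 0.939
D 4.40 tend 34.00 amax 0.16 wmin 0.00 wmax 0.51 twist -0.03..0.12
[{"slide":[-0.011,0.01,0],"angular":[0,0,0],"claw":-1},{"slide":[-0.021,0.021,0],"angular":[0,0,0],"claw":-1},{"slide":[-0.03,0.031,0],"angular":[0,0,0],"claw":-1},{"slide":[-0.038,0.042,0],"angular":[0,0,0],"claw":-1},{"slide":[-0.046,0.053,0],"angular":[0,0,0],"claw":-1},{"slide":[-0.052,0.063,0],"angular":[0,0,0],"claw":-1},{"slide":[-0.058,0.073,0],"angular":[0,0,0],"claw":-1},{"slide":[-0.063,0.083,0],"angular":[0,0,0],"claw":-1},{"slide":[-0.068,0.093,0],"angular":[0,0,0],"claw":-1},{"slide":[-0.072,0.102,0],"angular":[0,0,0],"claw":-1}]
[{"slide":[-0.003,0.009,0],"angular":[0,0,0],"claw":-1},{"slide":[-0.006,0.018,0],"angular":[0,0,0],"claw":-1},{"slide":[-0.009,0.027,0],"angular":[0,0,0],"claw":-1},{"slide":[-0.011,0.035,0],"angular":[0,0,0],"claw":-1},{"slide":[-0.013,0.043,0],"angular":[0,0,0],"claw":-1}]
```

```bash
python3 -m inch '[{"slide":[-0.011,0.01,0],"angular":[0,0,0],"claw":-1},{"slide":[-0.021,0.021,0],"angular":[0,0,0],"claw":-1},{"slide":[-0.03,0.031,0],"angular":[0,0,0],"claw":-1},{"slide":[-0.038,0.042,0],"angular":[0,0,0],"claw":-1},{"slide":[-0.046,0.053,0],"angular":[0,0,0],"claw":-1},{"slide":[-0.052,0.063,0],"angular":[0,0,0],"claw":-1},{"slide":[-0.058,0.073,0],"angular":[0,0,0],"claw":-1},{"slide":[-0.063,0.083,0],"angular":[0,0,0],"claw":-1},{"slide":[-0.068,0.093,0],"angular":[0,0,0],"claw":-1},{"slide":[-0.072,0.102,0],"angular":[0,0,0],"claw":-1}]'
python3 -m inch '[{"slide":[-0.003,0.009,0],"angular":[0,0,0],"claw":-1},{"slide":[-0.006,0.018,0],"angular":[0,0,0],"claw":-1},{"slide":[-0.009,0.027,0],"angular":[0,0,0],"claw":-1},{"slide":[-0.011,0.035,0],"angular":[0,0,0],"claw":-1},{"slide":[-0.013,0.043,0],"angular":[0,0,0],"claw":-1}]'
cat >> h.py <<'E'
def yellow(im):
    hsv=cv2.cvtColor(np.ascontiguousarray(im["color"]),cv2.COLOR_RGB2HSV);v,u=np.nonzero(cv2.inRange(hsv,(20,140,80),(36,255,255)))
    P=np.array([world(im,a,b,.155)[:2] for a,b in zip(u,v)]).reshape(-1,2)-H; r=np.hypot(*P.T); k=(r<.165)&(r>.11)
    if k.sum()>10:
        m=P[k].mean(0); print("pointer ang-PTR",np.arctan2(m[1],m[0])-PTR,"n",k.sum(),"rmin",r[k].min())
E
sed -i 's/a,n=red(wrist())/W=wrist();a,n=red(W);yellow(W);cv2.imwrite("pics\/w_last.png",W["color"][:,:,::-1])/' plan.py
python3 plan.py stop 6 34 2
```

```text
time: 30.6
position: [0.518, -0.0441, 0.215]
tool_rot: [3.116, 0.399, 0.0]
ft_force: [0.5, 0.5, 4.3]
grip_width: 0.386
grip_force: 15.0
time: 31.1
position: [0.5175, -0.0553, 0.215]
tool_rot: [3.116, 0.399, -0.0]
ft_force: [-0.7, -0.8, 5.6]
grip_width: 0.387
grip_force: 15.0
r 0.07011873607725913
cen [ 0.5876 -0.0531]
t 31.1 logT 31.1 r 0.0701 crank meas-cmd 0.002 F [-0.7 -0.8  5.6] gw 0.387 z 0.215
meas 31.1 37.322 pred 37.339 px 930
I 0.0275 d 0.97 lag 0.008 off 0.006 res [-0.011  0.013 -0.054  0.001  0.023] th 37.359 w 0.286 tw 0.098 togo 0.340
D 2.85 tend 34.00 amax 0.14 wmin 0.00 wmax 0.29 twist -0.03..0.12
[{"slide":[-0.002,0.009,0],"angular":[0,0,0],"claw":-1},{"slide":[-0.004,0.018,0],"angular":[0,0,0],"claw":-1},{"slide":[-0.005,0.026,0],"angular":[0,0,0],"claw":-1},{"slide":[-0.006,0.033,0],"angular":[0,0,0],"claw":-1},{"slide":[-0.006,0.04,0],"angular":[0,0,0],"claw":-1},{"slide":[-0.007,0.046,0],"angular":[0,0,0],"claw":-1},{"slide":[-0.007,0.052,0],"angular":[0,0,0],"claw":-1},{"slide":[-0.007,0.057,0],"angular":[0,0,0],"claw":-1},{"slide":[-0.007,0.062,0],"angular":[0,0,0],"claw":-1},{"slide":[-0.007,0.067,0],"angular":[0,0,0],"claw":-1}]
[{"slide":[-0,0.004,0],"angular":[0,0,0],"claw":-1},{"slide":[0,0.008,0],"angular":[0,0,0],"claw":-1},{"slide":[0,0.011,0],"angular":[0,0,0],"claw":-1},{"slide":[0,0.015,0],"angular":[0,0,0],"claw":-1},{"slide":[0.001,0.018,0],"angular":[0,0,0],"claw":-1},{"slide":[0.001,0.021,0],"angular":[0,0,0],"claw":-1},{"slide":[0.001,0.024,0],"angular":[0,0,0],"claw":-1},{"slide":[0.002,0.027,0],"angular":[0,0,0],"claw":-1},{"slide":[0.002,0.03,0],"angular":[0,0,0],"claw":-1},{"slide":[0.002,0.03,0],"angular":[0,0,0],"claw":-1}]
```

View pics/w_last.png

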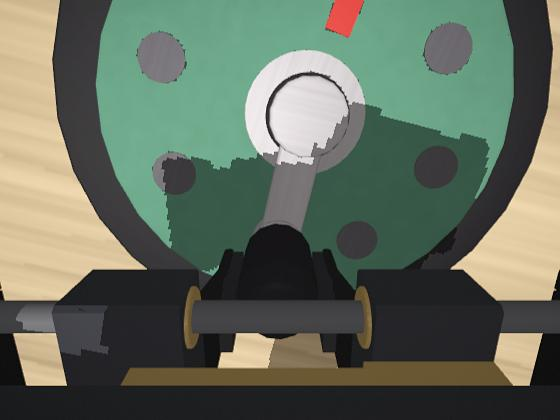

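The wrist view shows the inner end of the stripe at about (345,15), nearly opposite the crank, with the pointer out of frame. The plan still holds, so I'm continuing.

```bash
python3 -m inch '[{"slide":[-0.002,0.009,0],"angular":[0,0,0],"claw":-1},{"slide":[-0.004,0.018,0],"angular":[0,0,0],"claw":-1},{"slide":[-0.005,0.026,0],"angular":[0,0,0],"claw":-1},{"slide":[-0.006,0.033,0],"angular":[0,0,0],"claw":-1},{"slide":[-0.006,0.04,0],"angular":[0,0,0],"claw":-1},{"slide":[-0.007,0.046,0],"angular":[0,0,0],"claw":-1},{"slide":[-0.007,0.052,0],"angular":[0,0,0],"claw":-1},{"slide":[-0.007,0.057,0],"angular":[0,0,0],"claw":-1},{"slide":[-0.007,0.062,0],"angular":[0,0,0],"claw":-1},{"slide":[-0.007,0.067,0],"angular":[0,0,0],"claw":-1}]'
python3 -m inch '[{"slide":[0,0.004,0],"angular":[0,0,0],"claw":-1},{"slide":[0,0.008,0],"angular":[0,0,0],"claw":-1},{"slide":[0,0.011,0],"angular":[0,0,0],"claw":-1},{"slide":[0,0.015,0],"angular":[0,0,0],"claw":-1},{"slide":[0.001,0.018,0],"angular":[0,0,0],"claw":-1},{"slide":[0.001,0.021,0],"angular":[0,0,0],"claw":-1},{"slide":[0.001,0.024,0],"angular":[0,0,0],"claw":-1},{"slide":[0.002,0.027,0],"angular":[0,0,0],"claw":-1},{"slide":[0.002,0.03,0],"angular":[0,0,0],"claw":-1},{"slide":[0.002,0.03,0],"angular":[0,0,0],"claw":-1}]'
python3 - <<'E'
from plan import *
S=load();status(S);measure(S);now=S["T"][-1];p,r=fit(S,now);T,o=sim(S,p,now);print(p,r[-4:],o[-1]-[12*np.pi,0],"tw",S["C"][-1]+p[3]-o[-1,0],"crank-goal",S["C"][-1]-12*np.pi)
i=ctrl.get_image("scene");i2=ctrl.get_image("top");print("scene",red(i));yellow(i);print("top",red(i2));yellow(i2);S["T"].append(ctrl.get_state()["time"]);S["C"].append(S["C"][-1]);save(S)
cv2.imwrite("pics/mix5.png",np.hstack([cv2.resize(np.ascontiguousarray(x["color"][130:290,190:350,::-1]),(400,400)) for x in(i,i2)]))
E
```

```text
time: 32.15
position: [0.52, -0.0719, 0.215]
tool_rot: [3.116, 0.399, -0.0]
ft_force: [0.0, 0.3, 4.9]
grip_width: 0.386
grip_force: 15.0
time: 33.15
position: [0.5225, -0.079, 0.215]
tool_rot: [3.116, 0.399, -0.0]
ft_force: [-0.3, -0.4, 4.8]
grip_width: 0.383
grip_force: 15.0
r 0.07007076266758025
cen [ 0.5875 -0.0531]
t 33.15 logT 33.15 r 0.0701 crank meas-cmd 0.001 F [-0.3 -0.4  4.8] gw 0.383 z 0.215
pointer ang-PTR -2.747739298844053 n 12 rmin 0.13552793461688728
meas 33.15 37.706 pred 37.675 px 638
[0.02774839 0.96712761 0.01221022 0.01091496] [-0.04909328  0.00636137  0.02838071 -0.01613827] [-0.00651759  0.04508693] tw 0.11888032198756804 crank-goal 0.10144777213108114
scene (np.float64(0.017377613093039035), np.int64(99))
pointer ang-PTR 0.003753987628532074 n 67 rmin 0.12324859981233244
top (np.float64(-0.006985755966924523), np.int64(123))
pointer ang-PTR -0.010958908496051911 n 84 rmin 0.1266561907778412
```

View pics/mix5.png

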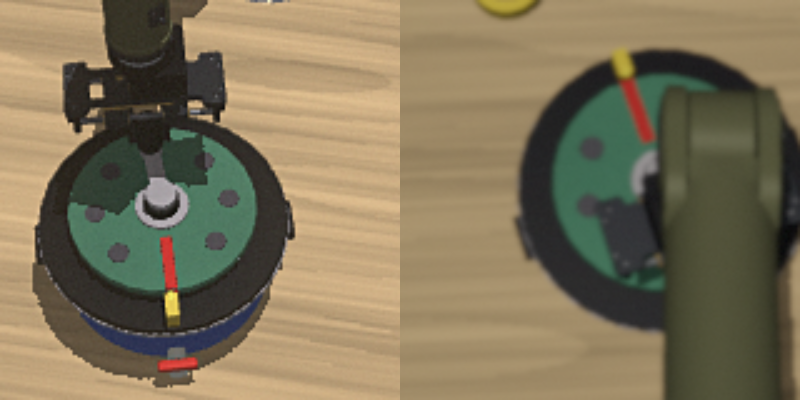

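The stripe lines up with the pointer in both views: scene crop (170,285) and top crop (625,75). Next I'll ease the crank back 0.1 rad to relax the spring, then hold.

```bash
python3 -m inch '[{"slide":[0,-0.003,0],"angular":[0,0,0],"claw":-1},{"slide":[0,-0.006,0],"angular":[0,0,0],"claw":-1},{"slide":[0,-0.009,0],"angular":[0,0,0],"claw":-1},{"slide":[0,-0.012,0],"angular":[0,0,0],"claw":-1},{"slide":[-0.001,-0.015,0],"angular":[0,0,0],"claw":-1},{"slide":[-0.001,-0.018,0],"angular":[0,0,0],"claw":-1},{"slide":[-0.001,-0.021,0],"angular":[0,0,0],"claw":-1},{"slide":[-0.001,-0.024,0],"angular":[0,0,0],"claw":-1},{"slide":[-0.001,-0.026,0],"angular":[0,0,0],"claw":-1},{"slide":[-0.001,-0.026,0],"angular":[0,0,0],"claw":-1}]'
python3 -m inch '[{"slide":[0,0,0],"angular":[0,0,0],"claw":-1},{"slide":[0,0,0],"angular":[0,0,0],"claw":-1},{"slide":[0,0,0],"angular":[0,0,0],"claw":-1},{"slide":[0,0,0],"angular":[0,0,0],"claw":-1},{"slide":[0,0,0],"angular":[0,0,0],"claw":-1},{"slide":[0,0,0],"angular":[0,0,0],"claw":-1},{"slide":[0,0,0],"angular":[0,0,0],"claw":-1},{"slide":[0,0,0],"angular":[0,0,0],"claw":-1}]'
python3 - <<'E'
from h import *
for j in range(2):
    print(ctrl.get_state()["time"],red(wrist()))
    i=ctrl.get_image("scene");i2=ctrl.get_image("top");print("scene",red(i),"top",red(i2))
s=ctrl.get_state();d=s["position"][:2]-H;print("crank",np.arctan2(d[1],d[0])+np.pi-PTR,s["ft_force"])
E
```

```text
time: 34.3
position: [0.5203, -0.0726, 0.215]
tool_rot: [3.116, 0.399, -0.001]
ft_force: [-1.3, -0.5, 6.2]
grip_width: 0.383
grip_force: 15.0
time: 35.1
position: [0.5203, -0.0727, 0.215]
tool_rot: [3.116, 0.399, -0.001]
ft_force: [-1.9, -0.3, 4.8]
grip_width: 0.385
grip_force: 15.0
35.1 (np.float64(0.019062630508258183), np.int64(613))
scene (np.float64(0.026786508095418937), np.int64(95)) top (np.float64(-0.0050424668362751834), np.int64(128))
35.25 (np.float64(0.019322449562686583), np.int64(612))
scene (np.float64(0.027869447327864005), np.int64(96)) top (np.float64(-0.004676511806569361), np.int64(127))
crank 0.005982879586626189 [-1.67303488 -1.48762847  5.68591451]
```

```bash
python3 -m inch '[{"slide":[0,0,0],"angular":[0,0,0],"claw":1},{"slide":[0,0,0],"angular":[0,0,0],"claw":1},{"slide":[0,0,0],"angular":[0,0,0],"claw":1},{"slide":[0,0,0],"angular":[0,0,0],"claw":1},{"slide":[0,0,0],"angular":[0,0,0],"claw":1},{"slide":[0,0,0],"angular":[0,0,0],"claw":1},{"slide":[0,0,0],"angular":[0,0,0],"claw":1},{"slide":[0,0,-0.05],"angular":[0,0,0],"claw":1},{"slide":[0,0,-0.15],"angular":[0,0,0],"claw":1},{"slide":[0,0,-0.25],"angular":[0,0,0],"claw":1}]'
python3 -m inch '[{"slide":[0,0,-0.1],"angular":[0,0,0],"claw":1},{"slide":[0,0,-0.2],"angular":[0,0,0],"claw":1},{"slide":[0,0,-0.2],"angular":[0,0,0],"claw":1},{"slide":[0,0,-0.2],"angular":[0,0,0],"claw":1},{"slide":[0,0,-0.2],"angular":[0,0,0],"claw":1},{"slide":[0,0,-0.2],"angular":[0,0,0],"claw":1},{"slide":[0,0,-0.2],"angular":[0,0,0],"claw":1},{"slide":[0,0,-0.2],"angular":[0,0,0],"claw":1},{"slide":[0,0,-0.2],"angular":[0,0,0],"claw":1},{"slide":[0,0,-0.2],"angular":[0,0,0],"claw":1}]'
python3 - <<'E'
from h import *
for j in range(2):
    print(ctrl.get_state()["time"],end=" ")
    w=wrist();i=ctrl.get_image("scene");i2=ctrl.get_image("top");print("wrist",red(w),"scene",red(i),"top",red(i2))
cv2.imwrite("pics/mix6.png",np.hstack([cv2.resize(np.ascontiguousarray(x["color"][:,:,::-1]),(400,300)) for x in(i,w)]))
E
```

```text
time: 36.4
position: [0.5204, -0.0726, 0.2789]
tool_rot: [-3.116, -0.399, 0.0]
ft_force: [0.7, 0.4, 0.3]
grip_width: 0.996
grip_force: 0.0
time: 37.4
position: [0.5206, -0.0726, 0.3274]
tool_rot: [-3.116, -0.399, 0.0]
ft_force: [-0.2, -0.3, 0.2]
grip_width: 1.001
grip_force: 0.0
37.4 wrist (np.float64(0.02221527088560138), np.int64(864)) scene (np.float64(0.028856202493396488), np.int64(97)) top (np.float64(-0.008802247915035366), np.int64(134))
37.55 wrist (np.float64(0.022674867625630035), np.int64(863)) scene (np.float64(0.026786508095418937), np.int64(95)) top (np.float64(-0.006833391272738798), np.int64(134))
```

View pics/mix6.png

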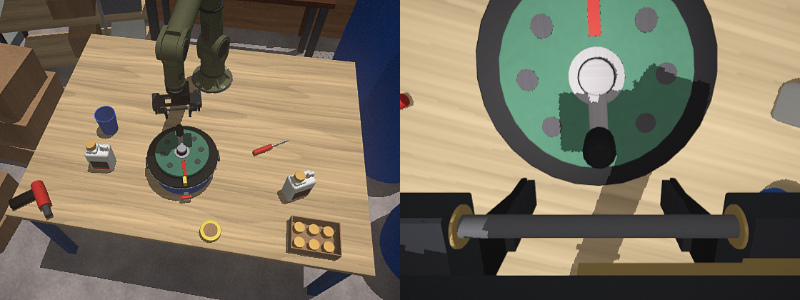

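The wheel is at rest with the stripe at the pointer (scene (185,178)). The crank is free, the gripper is clear above it, and the bystanders look undisturbed.

```bash
python3 -c "
from bench import ctrl
print(ctrl.close_job())"
```

```text
the job is handed in; nothing more can be done
None
```

Handed in at about 37.6 s (no verdict came back): by my camera-and-model estimate the wheel held about 2.0–2.1 rad/s for over 5 s, and the pictures show it at rest with the stripe within about 0.03 rad of the pointer, the crank released and the bystanders apparently unmoved.

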